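Make up two assembly kits

ROBOT

A 6-joint arm with a two-finger parallel gripper is mounted at the origin on the work surface; the furniture and walls round the work are solid. World frame = base frame: x ahead of the robot, y to its left, z up, the work surface at z = 0. Lengths are in m, angles in degrees, forces in N, time in s.
With the tool pointing down it reaches from about 0.375 to 0.9 m from the base axis. Payload 3.1 kg.
Tool frame: the origin (TCP) lies on the centre line of the jaws, within the pads' length; the fingertips stand 8 mm ahead of it and the grasp point (between the pads) lies 11 mm behind it; y points along the fingers, x is the direction in which the jaws open and shut, and the axes are right-handed (so a half turn about y gives the same grasp; the last joint's range is limited). The gripper opens to 87 mm and grips with 3 to 60 N. Pads are 19 mm wide; open, the fingers measure 117 mm over their backs; the gripper's body (75 mm by 190 mm) begins 51 mm behind the grasp point.
Start: joints at [-77.435, 30.224, 82.088, -0, 67.689, -10.227], TCP at [0.242, -0.576, 0.202] pointing down, gripper open.
Joint ranges: [-176.69, 176.69], [-43.24, 126.21], [12.49, 139.97], [-82, 262], [0, 151.66], [-163.58, 163.58]. Speed limits (degrees/s): [159.86, 159.86, 180, 180, 180, 180].

INTERFACE

Orientations are given as a 3x3 rotation matrix whose columns are the frame's x, y, z axes.
In Python, from rig import read_state, imaging, job, spotter gives the robot as it stands.
- The arm moves only by the tool apply_moves, never from a script. Its argument "steps" is a list of rows, each an object of numbers: "x", "y", "z": the shift along the world's x, y, z in mm; "spin": the turn about the world's z in rad. In form: [{"x": .., "y": .., "z": .., "spin": ..}, ...]. A call has 1 to 12 rows; each row shifts and turns the pose as measured when the row begins; what a row does not reach is not made up. A row lasts 1/10 s, in which the tool goes at most 50 mm and 8.59 degrees, less where a joint would pass 70% of its speed; a pose out of reach is approached as far as the arm can. A call is refused whole if a number of a shift passes 50 or a number of a turn 0.15, either way. A call with a gripper value outside its range is refused whole. "grip" is the finger opening in mm, from 0 to 87, set as the call begins (left out, the last holds). The fingers move at their own pace and stop on an object; the grip force is fixed at half the most. Time passes only in rows, so rows that do not move let the fingers close. It gives the time, the measured TCP pose, the force and the opening at its end, in the units of the state.
- read_state(): the state, without advancing time (a new reading comes with each control period).
- imaging.capture(name): name is "side" or "top"; returns the picture (480x640x3 uint8, red, green, blue); there is no depth.
- imaging.camera_params(name): a dict with "fov_y" (degrees; the focal length in pixels is half the picture's height over the tangent of half this angle, whatever the lens; pixels are square), "cx", "cy" (the principal point, pixels), "dist" ([k1, k2, p1, p2, k3] as OpenCV has them; the pictures are not rectified), "R" (3x3) and "t" (3): a world point X has camera coordinates R X + t. Camera axes: x right, y down, z forward; pixel columns grow to the right and rows downward; lengths in m; the calibration is good to about 2 mm. A picture is of the moment at which its call begins. camera_params takes no time and is no camera call.
- job.hand_in(): hands the job in, once; it reports no verdict.
Trained networks look in the newest picture that a camera, given by its name, has taken for a name from the list of things; names that differ only in an ending like _2 or _b are one class to them, and where a whole thing is asked for, a point or a joint stands for the part that bears it (a point fixed in the world has none). Each returns a list of dicts, best first, with "score" (0 to 1); they miss things now and then, are a little off and sometimes report something else, mostly with a low value. They report only what shows in the picture. A call takes as long as a camera call.
- spotter.cut_out(name, camera): "mask" (480x640 bool, what is visible of it) and "rect" ([left, top, width, height] in pixels, round what is visible of it).
The state is a dict: "time_s": time; "joint_positions": joint angles; "qvel": joint speeds; "tau": joint torques, N m; "position": TCP position; "tcp_rot": TCP orientation; "force": force on the tool from outside, world axes, zero at the start; "moment": the same for the moment, N m; "opening": opening from 0.0 (shut) to 1.0 (fully open).
Only numpy, scipy, OpenCV 4.12 (cv2) and the standard library are available. Lean on these libraries where they do the work, as an engineer would, in place of code of your own. Each camera call takes 0.05 s, during which the arm holds its last target.

TASK

Make up the two assembly kits from the stock on the bench. Tray with two pockets: the brass bush stands in its wide pocket and one cap screw in its narrow pocket; tray with three pockets: the wooden chock goes in the wide pocket, the T-knob in the middle pocket and the other cap screw in the narrow end pocket. Stand every part upright on the floor of its pocket as it stands now, and leave the steel block and the hexagon key where they are.

Things in the scene. Friction and masses are not known exactly. Their poses are not given: they have to be found in the camera images.
- tray_two: Light plywood tray with two pockets, 108 (x) by 146 (y) by 18 mm. Fixed. Floor top 5 mm above the bench; walls 6 mm thick, tops at 18 mm. Origin: centre of underside; z up, y along the row of pockets. Pockets are 96 mm in x, centred on x = 0. Pockets: wide one 84 mm in y, centre at y = +25 mm; narrow one 44 mm in y, centre at y = -45 mm.
- tray_three: Light plywood tray with three pockets, 108 (x) by 184 (y) by 18 mm. Fixed. Floor top 5 mm above the bench; walls 6 mm thick, tops at 18 mm. Origin: centre of underside; z up, y along the row of pockets. Pockets are 96 mm in x, centred on x = 0. Pockets: wide one 66 mm in y, centre at y = +53 mm; middle one 50 mm in y, centre at y = -11 mm; narrow end one 44 mm in y, centre at y = -64 mm.
- bush_mid (a point): Flanged brass bush, pale yellow metal, round, 54 mm across the flange at its foot, 44 mm high, standing on its flange; about 0.28 kg. This point: on its axis, half-way up; z up. For contact it counts as a solid that is 54 mm across at the flange and tapers straight to the narrower barrel at the top.
- chock_mid (a point): Plain softwood chock (a small wooden block), 35 (x) by 45 (y) by 55 mm high, about 0.09 kg, standing upright. This point: its centre, half-way up; x across the 35 mm, y along the 45 mm, z up.
- knob_mid (a point): T-shaped clamp knob, standing on the foot of its short stem with the crossbar on top: crossbar 52 mm long (y), 19 mm thick (x), its axis 30 mm above the foot, stem 22 mm thick, 40 mm high over all, about 0.06 kg. This point: on the stem axis, 20 mm above its foot; y along the crossbar, z up.
- screw_a_mid (a point): Black cap screw standing on its head with the thread up, 42 mm high, head 16 mm across, shank 10 mm, 0.045 kg. This point: on its axis, half-way up (21 mm above its foot); z up.
- screw_b_mid (a point): A second cap screw exactly like the first and interchangeable with it. This point: on its axis, half-way up (21 mm above its foot); z up.
- block_mid (a point): Bystander: blackened steel block with a light ground top, 42 by 72 by 49 mm high, standing loose among the stock. This point: its centre.
- hex_key_mid (a point): Bystander: hexagon key, 37 by 97 by 8 mm, lying loose and flat among the stock, long arm pointing roughly away from the robot. This point: the middle of its outline, 4 mm up.

How it is judged (in metres and radians):
At the end, for the whole second after the job is handed in: Each part is in the pocket the goal names (either screw in either tray), its centre within 15 to 17 mm of the pocket's middle along the row, upright within 0.12 rad and down on the pocket floor within 4 mm; steel block and key within 30 mm of their starts (y of bush_mid in the frame of tray_two between 0.008 and 0.042 m and x of bush_mid in the frame of tray_two between -0.023 and 0.023 m and z of bush_mid in the frame of tray_two between 0.023 and 0.031 m and angle between each of bush_mid, chock_mid, knob_mid's own z axis and vertical below 0.12 rad and y of chock_mid in the frame of tray_three between 0.036 and 0.07 m and x of chock_mid in the frame of tray_three between -0.032 and 0.032 m and z of chock_mid in the frame of tray_three between 0.0285 and 0.0365 m and y of knob_mid in the frame of tray_three between -0.0265 and 0.0045 m and x of knob_mid in the frame of tray_three between -0.04 and 0.04 m and z of knob_mid in the frame of tray_three between 0.021 and 0.029 m and (((y of screw_a_mid in the frame of tray_two between -0.0605 and -0.0295 m and x of screw_a_mid in the frame of tray_two between -0.042 and 0.042 m and z of screw_a_mid in the frame of tray_two between 0.022 and 0.03 m and angle between screw_a_mid's own z axis and vertical below 0.12 rad) and (y of screw_b_mid in the frame of tray_three between -0.0795 and -0.0485 m and x of screw_b_mid in the frame of tray_three between -0.042 and 0.042 m and z of screw_b_mid in the frame of tray_three between 0.022 and 0.03 m and angle between screw_b_mid's own z axis and vertical below 0.12 rad)) or ((y of screw_b_mid in the frame of tray_two between -0.0605 and -0.0295 m and x of screw_b_mid in the frame of tray_two between -0.042 and 0.042 m and z of screw_b_mid in the frame of tray_two between 0.022 and 0.03 m and angle between screw_b_mid's own z axis and vertical below 0.12 rad) and (y of screw_a_mid in the frame of tray_three between -0.0795 and -0.0485 m and x of screw_a_mid in the frame of tray_three between -0.042 and 0.042 m and z of screw_a_mid in the frame of tray_three between 0.022 and 0.03 m and angle between screw_a_mid's own z axis and vertical below 0.12 rad))) and distance of each of block_mid, hex_key_mid from where it was at the start of the episode below 0.03 m); the robot touches nothing.
It fails at once if the steel block was moved or knocked over (distance of block_mid from where it was at the start of the episode above 0.03 m or angle between block_mid's own z axis and vertical above 0.6 rad).
It fails at once if the hexagon key was moved (distance of hex_key_mid from where it was at the start of the episode above 0.03 m).
It also fails if it takes over 109 s, if anything falls off the work surface, if the arm or the gripper's body presses on something with over 40 N, if the wrist force passes 120 N, or if a joint passes its speed limit or range.

## Working session

There is one attempt and no reset: what is moved stays moved. The work goes in short steps, Python scripts to look and compute and a tool call to move; the robot and the scene stay as the last step left them, time stands still between calls to the robot, and variables do not carry over. Pictures are saved under pics/ and viewed, and the job is handed in when it is done.

Besides the shell and the picture viewer there is one more tool, called after "Emit:" as a command line: name --argument value ..., lists and objects as JSON in quotes. apply_moves: Moves the arm, as the interface text tells. Its arguments: {"type":"object","properties":{"steps":{"type":"array"},"grip":{"type":"number"}},"required":["steps"]}

```bash
ls; mkdir -p pics; python3 - <<'E'
from rig import read_state, imaging, job, spotter
import cv2
for n in ("top","side"):
    im=imaging.capture(n); cv2.imwrite(f"pics/{n}0.png",im[:,:,::-1])
    print(imaging.camera_params(n))
s=read_state(); print(s["time_s"],s["position"],s["tcp_rot"],s["opening"])
E
```

```text
pics
{'fov_y': 43.875028990553055, 'cx': 321.6590014279366, 'cy': 237.4261579835813, 'dist': array([-0.14633876,  0.        ,  0.        ,  0.        ,  0.        ]), 'R': array([[ 0.01574732, -0.99971783, -0.01778438],
       [-0.99694807, -0.01433854, -0.07673955],
       [ 0.07646289,  0.01893854, -0.99689255]]), 't': array([0.05153447, 0.57416561, 1.18447299])}
{'fov_y': 43.610599093006876, 'cx': 319.84306488784824, 'cy': 242.6343466577951, 'dist': array([-0.03441197,  0.        ,  0.        ,  0.        ,  0.        ]), 'R': array([[-0.99969294,  0.01128638,  0.02205981],
       [-0.01229671,  0.54693794, -0.83708284],
       [-0.02151298, -0.83709707, -0.54663121]]), 't': array([0.56237597, 0.01080696, 1.36600933])}
0.1 [ 0.24197499 -0.57553272  0.20150898] [[ 3.87373312e-01 -4.19512620e-04  9.21922850e-01]
 [-9.21921132e-01  1.80693180e-03  3.87373412e-01]
 [-1.82835975e-03 -9.99998280e-01  3.13199605e-04]] 0.9960902793750919
```

View pics/top0.png

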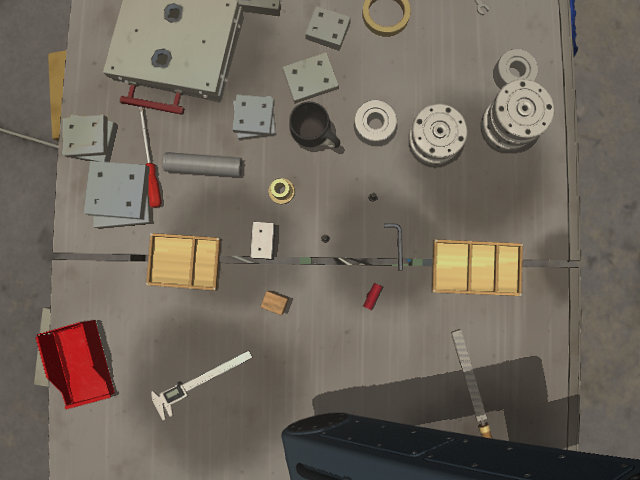

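View pics/side0.png

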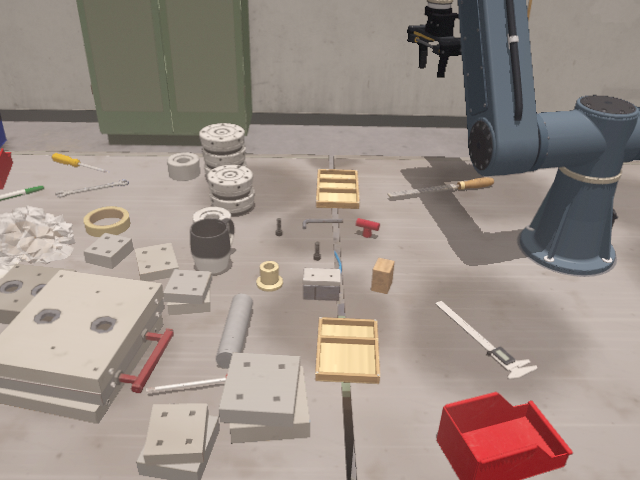

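```bash
cat > h.py <<'E'
import numpy as np, cv2, pickle
from rig import read_state, imaging, job, spotter
from scipy.optimize import minimize
P={n:imaging.camera_params(n) for n in ("top","side")}
def K(n):
    p=P[n]; f=240/np.tan(np.radians(p["fov_y"])/2)
    return np.array([[f,0,p["cx"]],[0,f,p["cy"]],[0,0,1]])
def proj(n,X):
    p=P[n]; r,_=cv2.Rodrigues(p["R"])
    return cv2.projectPoints(np.asarray(X,float).reshape(-1,1,3),r,p["t"],K(n),p["dist"])[0].reshape(-1,2)
def plane(n,uv,z):
    p=P[n]; q=cv2.undistortPoints(np.asarray(uv,float).reshape(-1,1,2),K(n),p["dist"]).reshape(-1,2)
    d=np.c_[q,np.ones(len(q))]@p["R"]; c=-p["R"].T@p["t"]
    return c+d*((z-c[2])/d[:,2])[:,None]
def box(x0,x1,y0,y1,z0,z1): return np.array([[a,b,c] for a in(x0,x1) for b in(y0,y1) for c in(z0,z1)])
def disc(r,z):
    a=np.linspace(0,2*np.pi,24,endpoint=False); return np.c_[r*np.cos(a),r*np.sin(a),0*a+z]
def barx(r,y0,y1,z):
    a=np.linspace(0,2*np.pi,16,endpoint=False)
    return np.vstack([np.c_[r*np.cos(a),0*a+y,z+r*np.sin(a)] for y in (y0,y1)])
M={"tray_two":[box(-.054,.054,-.073,.073,0,.018)],
"tray_three":[box(-.054,.054,-.092,.092,0,.018)],
"bush_mid":[np.vstack([disc(.027,0),disc(.027,.006)]),np.vstack([disc(.018,0),disc(.018,.044)])],
"chock_mid":[box(-.0175,.0175,-.0225,.0225,0,.055)],
"knob_mid":[np.vstack([disc(.011,0),disc(.011,.03)]),barx(.0095,-.026,.026,.03)],
"screw_a_mid":[np.vstack([disc(.008,0),disc(.008,.010)]),np.vstack([disc(.005,0),disc(.005,.042)])],
"block_mid":[box(-.021,.021,-.036,.036,0,.049)]}
def place(X,q,z=0):
    c,s=np.cos(q[2]),np.sin(q[2]); return X@np.array([[c,s,0],[-s,c,0],[0,0,1]])+[q[0],q[1],z]
def sil(n,name,q,z=0,up=8):
    m=np.zeros((480,640),np.uint8)
    for X in M[name]:
        h=cv2.convexHull(proj(n,place(X,q,z)).astype(np.float32))
        cv2.fillConvexPoly(m,np.round(h*16).astype(np.int32),1,shift=4)
    return m>0
def fit(name,masks,q0,z=0,yaw=True):
    def cost(q):
        if not yaw: q=[q[0],q[1],q0[2]]
        c=0
        for n,m in masks.items():
            s=sil(n,name,q,z); c+=1-(s&m).sum()/max(1,(s|m).sum())
        return c/len(masks)
    best=None
    ys=[q0[2]+d for d in ((0,.5,-.5,1,-1,1.5) if yaw else (0,))]
    for y in ys:
        k=3 if yaw else 2
        s=np.vstack([np.zeros(k),np.diag([.01,.01,.25][:k])])+np.array([q0[0],q0[1],y])[:k]
        r=minimize(cost,s[0],method="Nelder-Mead",options=dict(initial_simplex=s,xatol=1e-4,fatol=1e-4,maxiter=150))
        if best is None or r.fun<best.fun: best=r
    return np.r_[best.x,[] if yaw else q0[2]],best.fun
E
python3 - <<'E'
from h import *
imgs={n:imaging.capture(n) for n in("top","side")}
out={}
for name in M.keys()|{"hex_key_mid"}:
    for n in ("top","side"):
        r=spotter.cut_out(name,n); out[name,n]=r
        print(name,n,[(round(d["score"],2),d["rect"],int(d["mask"].sum())) for d in r][:4])
pickle.dump((imgs,out),open("det.pkl","wb")); print(read_state()["time_s"])
E
```

```text
tray_three top [(0.67, [430.3, 237.7, 95.5, 60.9], 4784)]
tray_three side [(0.87, [318.1, 166.6, 42.9, 42.0], 1653)]
bush_mid top [(0.55, [269.1, 176.4, 23.0, 24.4], 510)]
bush_mid side [(0.93, [257.4, 260.1, 23.9, 32.6], 619)]
chock_mid top [(0.83, [261.5, 290.5, 29.9, 25.1], 472)]
chock_mid side [(0.62, [371.1, 257.3, 23.9, 39.5], 710)]
tray_two top [(0.82, [145.8, 231.5, 73.5, 58.0], 3690), (0.72, [428.8, 236.0, 94.7, 63.1], 4710)]
tray_two side [(0.85, [316.9, 316.5, 60.1, 66.3], 3995)]
block_mid top [(0.89, [249.4, 222.4, 22.9, 40.8], 778), (0.31, [319.7, 232.5, 12.5, 11.7], 53)]
block_mid side [(0.8, [301.0, 269.4, 41.3, 32.4], 1191)]
knob_mid top [(0.61, [363.7, 285.7, 16.1, 23.2], 238), (0.23, [381.5, 223.5, 23.2, 45.8], 267)]
knob_mid side [(0.67, [355.0, 219.0, 24.6, 17.6], 257)]
hex_key_mid top [(0.54, [384.2, 221.4, 19.7, 48.2], 265)]
hex_key_mid side [(0.75, [302.4, 221.1, 41.1, 6.1], 149)]
screw_a_mid top [(0.41, [366.0, 194.0, 7.7, 7.5], 46)]
screw_a_mid side []
1.0
```

```bash
python3 - <<'E'
from h import *
imgs,out=pickle.load(open("det.pkl","rb"))
for name in M:
    if name.startswith("screw"): continue
    ms={n:out[name,n][0]["mask"] for n in("top","side")}
    v,u=np.nonzero(ms["top"]); q0=[*plane("top",[[u.mean(),v.mean()]],.02)[0][:2],0]
    for sub in (("top","side"),("top",),("side",)):
        q,c=fit(name,{n:ms[n] for n in sub},q0,yaw=name!="bush_mid")
        print(name,sub,np.round(q,4),round(c,3))
for uv in ((325,239),(373.5,197)): print(plane("top",[uv],.042))
for uv in ((279,220),(279,235),(317,244),(317,260)): print(plane("side",[uv],.042),plane("side",[uv],0.0))
# zooms
t=imgs["top"]; cv2.imwrite("pics/z1.png",cv2.resize(t[160:330,230:430,::-1],None,fx=4,fy=3.5,interpolation=2))
t=imgs["side"]; cv2.imwrite("pics/z2.png",cv2.resize(t[160:390,240:410,::-1],None,fx=2.6,fy=2.6,interpolation=2))
E
```

```text
tray_two ('top', 'side') [ 0.5197  0.3457 -0.0546] 0.042
tray_two ('top',) [ 0.5206  0.3458 -0.0567] 0.044
tray_two ('side',) [ 0.5187  0.3456 -0.049 ] 0.032
tray_three ('top', 'side') [ 0.5162 -0.2604  3.1269] 0.041
tray_three ('top',) [ 0.5176 -0.2608  3.1059] 0.027
tray_three ('side',) [ 0.5159 -0.2608 -0.0133] 0.037
bush_mid ('top', 'side') [0.6693 0.1473 0.    ] 0.093
bush_mid ('top',) [0.6712 0.1472 0.    ] 0.101
bush_mid ('side',) [0.6685 0.1469 0.    ] 0.037
chock_mid ('top', 'side') [ 0.44    0.1528 -0.3027] 0.059
chock_mid ('top',) [ 0.4404  0.1524 -0.3377] 0.063
chock_mid ('side',) [ 0.4398  0.1536 -0.3115] 0.035
knob_mid ('top', 'side') [ 0.4558 -0.0423  1.1119] 0.177
knob_mid ('top',) [ 0.4578 -0.0442  1.176 ] 0.159
knob_mid ('side',) [ 0.4547 -0.0424  1.1081] 0.171
block_mid ('top', 'side') [0.5634 0.1803 1.4882] 0.105
block_mid ('top',) [0.5633 0.1798 1.5903] 0.141
block_mid ('side',) [0.5631 0.1773 1.4894] 0.053
[[0.56878167 0.05310352 0.042     ]]
[[ 0.65455494 -0.04278996  0.042     ]]
[[ 0.65557823 -0.03442624  0.042     ]] [[ 0.6594022  -0.10423128  0.        ]]
[[0.65268576 0.02882824 0.042     ]] [[ 0.65633651 -0.03718881  0.        ]]
[[0.5702433  0.06266306 0.042     ]] [[ 0.56895698 -0.00132778  0.        ]]
[[0.57068054 0.12236784 0.042     ]] [[ 5.69420406e-01  6.19524224e-02 -1.11022302e-16]]
```

View pics/z1.png

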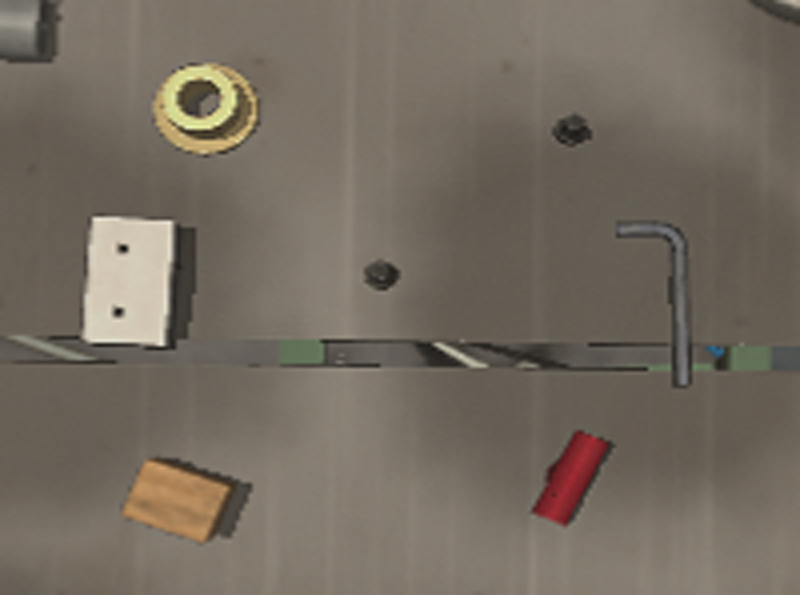

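View pics/z2.png

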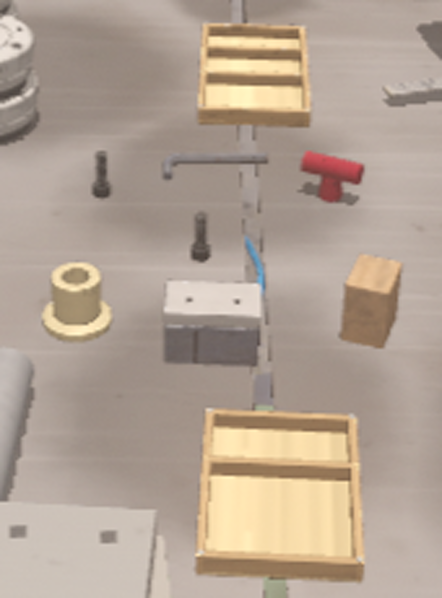

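```bash
python3 - <<'E'
from h import *
imgs,out=pickle.load(open("det.pkl","rb"))
def dark(n,r):
    g=imgs[n].max(2); m=np.zeros((480,640),bool); x0,y0,x1,y1=r
    m[y0:y1,x0:x1]=g[y0:y1,x0:x1]<70; return m
for q0,rt,rs in (([.569,.054,0],(317,231,333,245),(309,236,325,265)),([.655,-.042,0],(365,188,382,203),(271,213,287,240))):
    mt,ms=dark("top",rt),dark("side",rs); print(mt.sum(),ms.sum())
    for d in ({"top":mt,"side":ms},{"top":mt},{"side":ms}): print(fit("screw_a_mid",d,q0,yaw=False))
# tray3 yaw local
for nm,g in (("tray_three",-.26),("tray_two",.345)):
    ms={n:out[nm,n][0]["mask"] for n in("top","side")}
    for y in np.arange(-.08,.03,.01): print(nm,round(y,2),end=' ');q,c=fit(nm,ms,[.517,g,y],yaw=False);print(np.round(q,4),round(c,4))
print(plane("top",[(290,125),(330,125),(312,148)],.0),plane("side",[(190,268),(231,268),(211,272)],.0),plane("top",[(290,125),(330,125),(312,148)],.09))
E
```

```text
39 0
(array([0.57341406, 0.05251562, 0.        ]), np.float64(0.6694915254237288))
(array([0.57341406, 0.05251562, 0.        ]), np.float64(0.3389830508474576))
(array([0.569, 0.054, 0.   ]), np.float64(1.0))
54 0
(array([ 0.65803223, -0.04363086,  0.        ]), np.float64(0.6408450704225352))
(array([ 0.65803223, -0.04363086,  0.        ]), np.float64(0.2816901408450704))
(array([ 0.655, -0.042,  0.   ]), np.float64(1.0))
tray_three -0.08 [ 0.5168 -0.2602 -0.08  ] 0.0723
tray_three -0.07 [ 0.5165 -0.2606 -0.07  ] 0.0637
tray_three -0.06 [ 0.516  -0.2603 -0.06  ] 0.0551
tray_three -0.05 [ 0.5162 -0.2605 -0.05  ] 0.0504
tray_three -0.04 [ 0.5162 -0.2608 -0.04  ] 0.0456
tray_three -0.03 [ 0.5166 -0.2605 -0.03  ] 0.0431
tray_three -0.02 [ 0.5162 -0.2606 -0.02  ] 0.042
tray_three -0.01 [ 0.5165 -0.2604 -0.01  ] 0.0411
tray_three -0.0 [ 0.5163 -0.26   -0.    ] 0.0467
tray_three 0.01 [ 0.5159 -0.2571  0.01  ] 0.0574
tray_three 0.02 [ 0.5168 -0.2614  0.02  ] 0.063
tray_two -0.08 [ 0.5193  0.3465 -0.08  ] 0.0473
tray_two -0.07 [ 0.5193  0.3466 -0.07  ] 0.0448
tray_two -0.06 [ 0.5194  0.3463 -0.06  ] 0.0427
tray_two -0.05 [ 0.5198  0.3455 -0.05  ] 0.0424
tray_two -0.04 [ 0.5197  0.346  -0.04  ] 0.045
tray_two -0.03 [ 0.5199  0.3464 -0.03  ] 0.0474
tray_two -0.02 [ 0.5198  0.3461 -0.02  ] 0.0535
tray_two -0.01 [ 0.5199  0.3453 -0.01  ] 0.0573
tray_two -0.0 [ 0.5195  0.3452 -0.    ] 0.0622
tray_two 0.01 [0.521  0.3473 0.01  ] 0.0723
tray_two 0.02 [0.52   0.3459 0.02  ] 0.0797
[[0.81176346 0.13109336 0.        ]
 [0.81259031 0.04678907 0.        ]
 [0.76266562 0.08380651 0.        ]] [[ 8.38349691e-01  9.71785311e-02  0.00000000e+00]
 [ 7.51920809e-01  9.54092353e-02  0.00000000e+00]
 [ 7.92100430e-01  1.10634117e-01 -1.11022302e-16]] [[0.7874802  0.12420825 0.09      ]
 [0.78824634 0.04609385 0.09      ]
 [0.74198728 0.08039335 0.09      ]]
```

```bash
python3 - <<'E'
from h import *
imgs,out=pickle.load(open("det.pkl","rb"))
def dark(n,r,t):
    g=cv2.GaussianBlur(imgs[n],(0,0),.5).max(2); m=np.zeros((480,640),bool); x0,y0,x1,y1=r
    m[y0:y1,x0:x1]=g[y0:y1,x0:x1]<t; return m
for q0,rt,rs in (([.569,.054,0],(317,231,333,245),(309,236,325,265)),([.655,-.042,0],(365,188,382,203),(271,213,287,240))):
    for t in (90,105,115):
        ms=dark("side",rs,t); mt=dark("top",rt,75)
        print(ms.sum(),[ (np.round(q,4),round(c,2)) for q,c in (fit("screw_a_mid",{"side":ms},q0,yaw=False),fit("screw_a_mid",{"side":ms,"top":mt},q0,yaw=False))])
E
```

```text
18 [(array([0.5721, 0.0581, 0.    ]), np.float64(0.85)), (array([0.5722, 0.0527, 0.    ]), np.float64(0.57))]
58 [(array([0.5701, 0.0578, 0.    ]), np.float64(0.52)), (array([0.572 , 0.0527, 0.    ]), np.float64(0.41))]
70 [(array([0.5701, 0.058 , 0.    ]), np.float64(0.42)), (array([0.5722, 0.0526, 0.    ]), np.float64(0.36))]
24 [(array([ 0.6585, -0.0351,  0.    ]), np.float64(0.78)), (array([ 0.6606, -0.0431,  0.    ]), np.float64(0.51))]
54 [(array([ 0.6575, -0.0308,  0.    ]), np.float64(0.53)), (array([ 0.6589, -0.0437,  0.    ]), np.float64(0.38))]
66 [(array([ 0.6565, -0.0439,  0.    ]), np.float64(0.39)), (array([ 0.6589, -0.0436,  0.    ]), np.float64(0.33))]
```

Emit:
apply_moves --steps '[{"x": 30,"y": 40,"spin": 0.14},{"x": 30,"y": 40,"spin": 0.14},{"x": 30,"y": 40,"spin": 0.14},{"x": 30,"y": 40,"spin": 0.14}]' --grip 87

```text
invalid input at $.steps[0]: expected keys x, y, z, spin
```

Emit:
apply_moves --steps '[{"x": 30,"y": 38,"z": 0,"spin": 0.085},{"x": 30,"y": 38,"z": 0,"spin": 0.085},{"x": 30,"y": 38,"z": 0,"spin": 0.085},{"x": 30,"y": 38,"z": 0,"spin": 0.085},{"x": 30,"y": 38,"z": 0,"spin": 0.085},{"x": 30,"y": 38,"z": 0,"spin": 0.085}]' --grip 87

```text
time_s: 1.6
position: [0.423, -0.3487, 0.2028]
tcp_rot: [[0.792, 0.005, 0.61], [-0.61, -0.007, 0.792], [0.008, -1.0, -0.003]]
force: [0.8, -0.9, -0.2]
opening: 1.003
```

Emit:
apply_moves --steps '[{"x": 26,"y": 34,"z": -8,"spin": 0.071},{"x": 26,"y": 34,"z": -8,"spin": 0.071},{"x": 26,"y": 34,"z": -8,"spin": 0.071},{"x": 26,"y": 34,"z": -8,"spin": 0.071},{"x": 26,"y": 34,"z": -8,"spin": 0.071},{"x": 26,"y": 34,"z": -8,"spin": 0.071},{"x": 26,"y": 34,"z": -8,"spin": 0.071},{"x": 26,"y": 34,"z": -8,"spin": 0.071},{"x": 26,"y": 34,"z": -8,"spin": 0.071},{"x": 0,"y": 0,"z": 0,"spin": 0}]' --grip 87

```text
time_s: 2.6
position: [0.6702, -0.0242, 0.1302]
tcp_rot: [[1.0, 0.018, -0.018], [0.018, -0.003, 1.0], [0.018, -1.0, -0.003]]
force: [-0.2, 0.9, 0.0]
opening: 1.0
```

```bash
python3 - <<'E'
from h import *
im=imaging.capture("side"); cv2.imwrite("pics/s1.png",im[:,:,::-1])
s=read_state(); print(s["position"],np.arctan2(s["tcp_rot"][1][0],s["tcp_rot"][0][0]))
E
```

```text
[ 0.66886344 -0.0262055   0.13048967] 0.0159474864517137
```

View pics/s1.png

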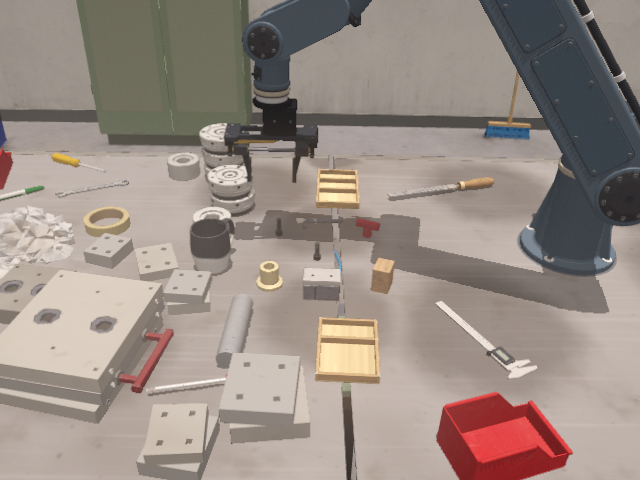

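Emit:
apply_moves --steps '[{"x": -12,"y": -17,"z": 0,"spin": -0.03},{"x": 0,"y": 0,"z": 0,"spin": 0},{"x": 0,"y": 0,"z": 0,"spin": 0},{"x": 0,"y": 0,"z": 0,"spin": 0}]' --grip 40

```text
time_s: 3.05
position: [0.6533, -0.0487, 0.1311]
tcp_rot: [[1.0, 0.015, 0.022], [-0.022, -0.006, 1.0], [0.015, -1.0, -0.006]]
force: [0.5, -0.3, -0.1]
opening: 0.721
```

```bash
python3 - <<'E'
from h import *
for i in range(3):
    im=imaging.capture("top" if i else "side"); cv2.imwrite("pics/s2%d.png"%i,im[:,:,::-1])
    s=read_state(); print(s["position"],s["tcp_rot"][2],np.arctan2(s["tcp_rot"][1][0],s["tcp_rot"][0][0]))
r=spotter.cut_out("hex_key_mid","top"); imgs,out=pickle.load(open("det.pkl","rb"))
m=out["hex_key_mid","top"][0]["mask"]; v,u=np.nonzero(m); X=plane("top",np.c_[u,v],.006); print(X.min(0),X.max(0))
E
```

```text
[ 0.65348868 -0.04879881  0.13123134] [ 0.01497482 -0.99986958 -0.00604833] -0.022021931220143367
[ 0.65377194 -0.04833039  0.13117912] [ 0.0152168  -0.99986686 -0.00589223] -0.021375120486065418
[ 0.65392929 -0.04794935  0.13111574] [ 0.01530276 -0.99986592 -0.00582736] -0.0208553307830199
[ 0.51207861 -0.10493148  0.006     ] [ 0.60649602 -0.06726988  0.006     ]
```

Emit:
apply_moves --steps '[{"x": 3,"y": 4,"z": -10,"spin": 0},{"x": 0,"y": 0,"z": -20,"spin": 0},{"x": 0,"y": 0,"z": -20,"spin": 0},{"x": 0,"y": 0,"z": -20,"spin": 0},{"x": 0,"y": 0,"z": 0,"spin": 0}]' --grip 40

```text
time_s: 3.75
position: [0.6586, -0.0416, 0.0576]
tcp_rot: [[1.0, 0.018, 0.02], [-0.02, -0.006, 1.0], [0.018, -1.0, -0.006]]
force: [0.4, 0.9, -0.2]
opening: 0.463
```

```bash
cat > look.py <<'E'
from h import *
import sys
def look(tag,boxes):
    ims=[]
    for n,b in boxes.items():
        im=imaging.capture(n)[b[1]:b[3],b[0]:b[2],::-1]
        k=min(780/(im.shape[1]*len(boxes)),580/im.shape[0])
        ims.append(cv2.resize(im,None,fx=k,fy=k,interpolation=cv2.INTER_CUBIC))
    H=max(i.shape[0] for i in ims); ims=[cv2.copyMakeBorder(i,0,H-i.shape[0],0,4,0) for i in ims]
    cv2.imwrite(f"pics/{tag}.png",np.hstack(ims))
    s=read_state(); print(round(s["time_s"],2),np.round(s["position"],4),np.round(s["tcp_rot"][2],3),"a",round(float(np.arctan2(s["tcp_rot"][1][0],s["tcp_rot"][0][0])),3),"open",round(s["opening"]*87,1),np.round(s["force"],1))
a=sys.argv
b=eval(a[2]) if len(a)>2 else {}
if b: look(a[1],b)
else:
    s=read_state(); print(round(s["time_s"],2),np.round(s["position"],4),np.round(s["tcp_rot"][2],3),"a",round(float(np.arctan2(s["tcp_rot"][1][0],s["tcp_rot"][0][0])),3),"open",round(s["opening"]*87,1),np.round(s["force"],1))
E
python3 look.py s3 '{"side":(220,120,340,280),"top":(310,120,430,280)}'
```

```text
3.85 [ 0.6608 -0.0422  0.0604] [ 0.023 -1.    -0.007] a -0.019 open 40.1 [0.6 0.3 0.6]
```

View pics/s3.png

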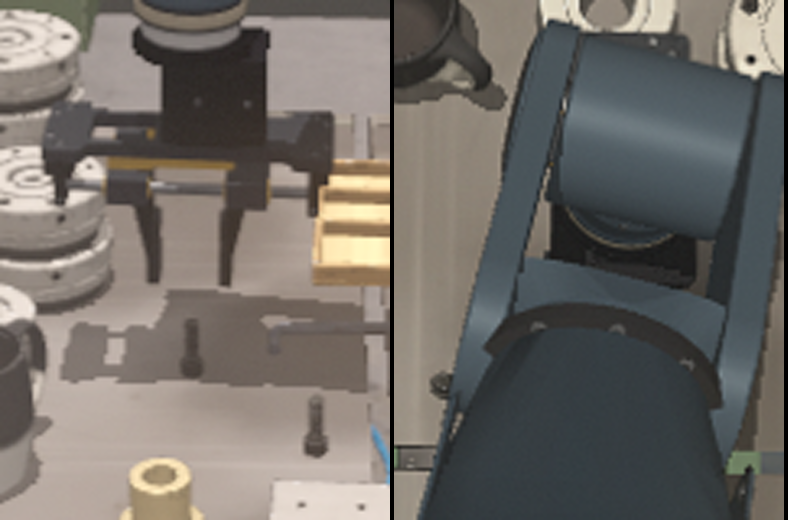

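Emit:
apply_moves --steps '[{"x": -3,"y": -1,"z": -9,"spin": 0},{"x": 0,"y": 0,"z": -9,"spin": 0},{"x": 0,"y": 0,"z": -9,"spin": 0},{"x": 0,"y": 0,"z": -6,"spin": 0},{"x": 0,"y": 0,"z": 0,"spin": 0},{"x": 0,"y": 0,"z": 0,"spin": 0}]' --grip 40

```text
time_s: 4.45
position: [0.6601, -0.0435, 0.0278]
tcp_rot: [[0.999, 0.029, 0.019], [-0.019, -0.008, 1.0], [0.029, -1.0, -0.008]]
force: [-0.2, 0.1, -0.4]
opening: 0.456
```

```bash
python3 look.py s4 '{"side":(220,120,340,280)}'
```

```text
4.5 [ 0.66   -0.0435  0.0278] [ 0.029 -1.    -0.008] a -0.019 open 39.7 [-0.5 -0.8  0.6]
```

View pics/s4.png

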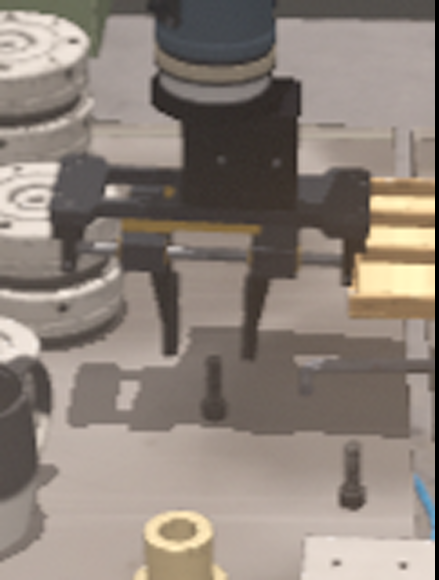

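```bash
python3 - <<'E'
from h import *
print(proj("side",[[.64,-.0435,.02],[.68,-.0435,.02],[.66,-.0435,0],[.657,-.043,0],[.657,-.043,.042]]))
print(plane("side",[(267,217),(288,218)],.02),plane("side",[(267,217),(288,218)],.06))
E
```

```text
[[286.11277748 226.26648413]
 [268.67916074 226.04434425]
 [277.54060558 233.51792048]
 [278.82788899 233.64962391]
 [278.54728956 218.05059735]]
[[ 0.68637951 -0.08396393  0.02      ]
 [ 0.63690018 -0.08062727  0.02      ]] [[ 0.68114513 -0.01676554  0.06      ]
 [ 0.63440195 -0.0136134   0.06      ]]
```

```bash
python3 - <<'E'
from h import *
T=np.array([.242,-.5755,.2015]); x=np.array([.387,-.922,0])
for zo in (-.008,.011,.03): print(zo,proj("side",[T+x*.0435+[0,0,zo],T-x*.0435+[0,0,zo],T+x*.0585+[0,0,zo],T-x*.0585+[0,0,zo]]))
T=np.array([.6689,-.0262,.1305])
for zo in (-.008,.011,.03): print(zo,proj("side",[T+[.0435,0,zo],T+[-.0435,0,zo],T+[.0585,0,zo],T-[.0585,0,-zo]]))
imgs,out=pickle.load(open("det.pkl","rb"))
a=imgs["side"][0:100,390:480]; b=cv2.imread("pics/s1.png")[:,:,::-1][100:200,210:330]
cv2.imwrite("pics/c.png",np.hstack([cv2.resize(a,(400,440)),cv2.resize(b,(400,440))])[:,:,::-1])
E
```

```text
-0.008 [[421.46599484  76.81489951]
 [437.54820725  85.8964454 ]
 [418.81360381  75.31852151]
 [440.44756603  87.53526647]]
0.011 [[422.18534582  70.47217813]
 [438.39167253  79.35747778]
 [419.51320001  69.00859313]
 [441.31419891  80.96139242]]
0.03 [[422.91206433  64.05848715]
 [439.24411823  72.74226002]
 [420.21991516  62.62855234]
 [442.19012274  74.31030138]]
-0.008 [[252.16852656 189.91492067]
 [292.12964679 190.46151091]
 [245.27241269 189.8222032 ]
 [299.01157061 190.55724317]]
0.011 [[251.82591623 182.13682443]
 [292.10383865 182.69591884]
 [244.87511416 182.04221977]
 [299.04027606 182.79407355]]
0.03 [[251.47864559 174.23521819]
 [292.07794755 174.8071005 ]
 [244.47236575 174.13869001]
 [299.06968604 174.90773903]]
```

View pics/c.png

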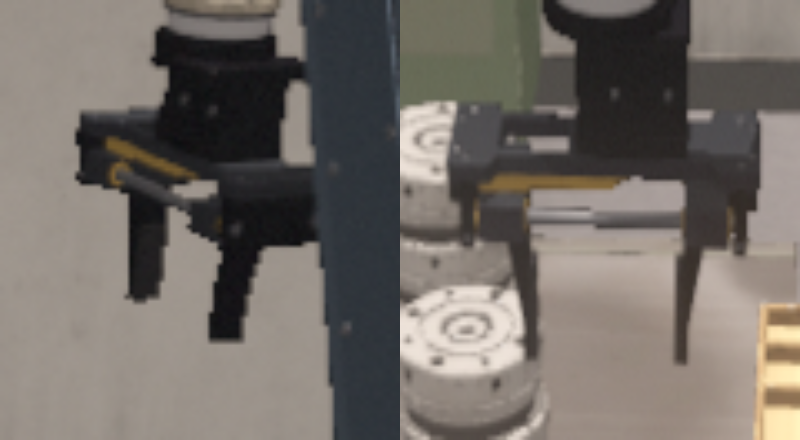

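Emit:
apply_moves --steps '[{"x": -2,"y": 0,"z": -4,"spin": 0},{"x": 0,"y": 0,"z": -4,"spin": 0},{"x": 0,"y": 0,"z": -4,"spin": 0},{"x": 0,"y": 0,"z": 0,"spin": 0},{"x": 0,"y": 0,"z": 0,"spin": 0}]' --grip 40

```text
time_s: 5.0
position: [0.6584, -0.0437, 0.0155]
tcp_rot: [[0.999, 0.031, 0.019], [-0.019, -0.009, 1.0], [0.031, -0.999, -0.008]]
force: [-0.6, 0.0, 0.3]
opening: 0.462
```

```bash
python3 look.py s5 '{"side":(220,120,340,280)}'
```

```text
5.05 [ 0.6583 -0.0437  0.0155] [ 0.031 -0.999 -0.008] a -0.019 open 39.8 [ 0.1 -0.  -0.6]
```

View pics/s5.png

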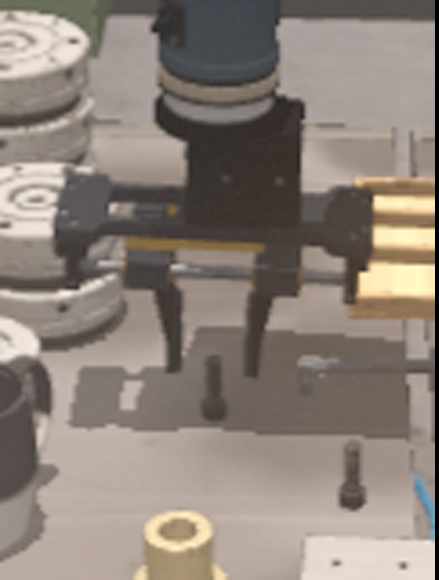

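Emit:
apply_moves --steps '[{"x": 0,"y": 0,"z": -3,"spin": 0},{"x": 0,"y": 0,"z": -3,"spin": 0},{"x": 0,"y": 0,"z": -3,"spin": 0},{"x": 0,"y": 0,"z": 0,"spin": 0}]' --grip 40

```text
time_s: 5.45
position: [0.6586, -0.0437, 0.006]
tcp_rot: [[0.999, 0.031, 0.019], [-0.019, -0.009, 1.0], [0.031, -0.999, -0.008]]
force: [0.7, -0.7, 0.5]
opening: 0.457
```

Emit:
apply_moves --steps '[{"x": 0,"y": 0,"z": 0,"spin": 0},{"x": 0,"y": 0,"z": 0,"spin": 0},{"x": 0,"y": 0,"z": 0,"spin": 0},{"x": 0,"y": 0,"z": 0,"spin": 0},{"x": 0,"y": 0,"z": 0,"spin": 0},{"x": 0,"y": 0,"z": 0,"spin": 0},{"x": 0,"y": 0,"z": 0,"spin": 0}]' --grip 0

```text
time_s: 6.15
position: [0.6587, -0.0437, 0.0061]
tcp_rot: [[0.999, 0.031, 0.019], [-0.019, -0.009, 1.0], [0.031, -0.999, -0.008]]
force: [1.5, -0.3, -0.9]
opening: 0.101
```

```bash
python3 look.py s6 '{"side":(220,120,340,280)}'
```

```text
6.2 [ 0.6587 -0.0437  0.0061] [ 0.031 -0.999 -0.008] a -0.019 open 8.9 [-0.2  0.6 -0.6]
```

View pics/s6.png

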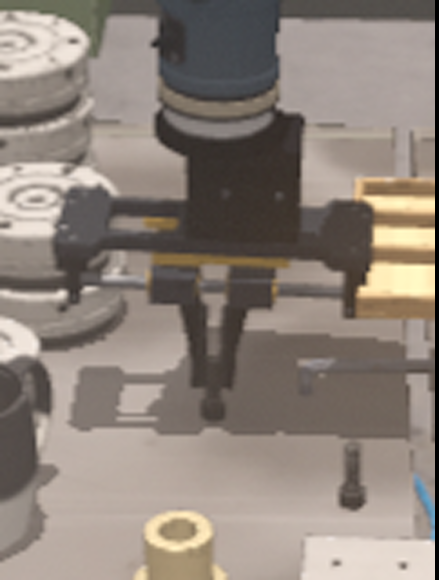

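Emit:
apply_moves --steps '[{"x": 0,"y": 0,"z": 8,"spin": 0},{"x": 0,"y": 0,"z": 15,"spin": 0},{"x": 0,"y": 0,"z": 20,"spin": 0},{"x": 0,"y": 0,"z": 20,"spin": 0},{"x": 0,"y": 0,"z": 20,"spin": 0},{"x": 0,"y": 0,"z": 10,"spin": 0},{"x": 0,"y": 0,"z": 0,"spin": 0}]' --grip 0

```text
time_s: 6.9
position: [0.6589, -0.0437, 0.1081]
tcp_rot: [[0.999, 0.034, 0.019], [-0.019, -0.01, 1.0], [0.034, -0.999, -0.009]]
force: [0.3, 0.2, -0.8]
opening: 0.102
```

```bash
python3 look.py s7 '{"side":(220,80,360,260)}'
python3 - <<'E'
import numpy as np
for nm,t,ps in (("two",(.5197,.3457,-.052),(.025,-.045)),("three",(.5164,-.2606,-.018),(.053,-.011,-.064))):
    for p in ps: print(nm,p,t[0]-np.sin(t[2])*p,t[1]+np.cos(t[2])*p)
E
```

```text
6.95 [ 0.6586 -0.0436  0.1074] [ 0.034 -0.999 -0.009] a -0.019 open 8.4 [-0.2  0.5 -0.4]
two 0.025 0.5209994142125375 0.3706662076155802
two -0.045 0.5173610544174327 0.3007608262919556
three 0.053 0.5173539484848345 -0.2076085857681805
three -0.011 0.5162020106918268 -0.27159821804811346
three -0.064 0.5152480622069923 -0.324589632279933
```

View pics/s7.png

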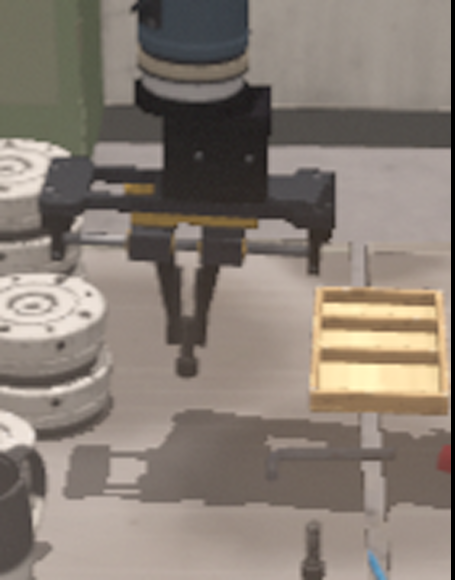

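Emit:
apply_moves --steps '[{"x": -7,"y": -14,"z": 0,"spin": 0},{"x": -14,"y": -28,"z": 0,"spin": 0},{"x": -14,"y": -28,"z": 0,"spin": 0},{"x": -14,"y": -28,"z": 0,"spin": 0},{"x": -14,"y": -28,"z": 0,"spin": 0},{"x": -14,"y": -28,"z": 0,"spin": 0},{"x": -14,"y": -28,"z": 0,"spin": 0},{"x": -14,"y": -28,"z": 0,"spin": 0},{"x": -14,"y": -28,"z": 0,"spin": 0},{"x": -14,"y": -28,"z": 0,"spin": 0},{"x": -6,"y": -12,"z": 0,"spin": 0},{"x": 0,"y": 0,"z": 0,"spin": 0}]' --grip 0

```text
time_s: 8.15
position: [0.4972, -0.3342, 0.0937]
tcp_rot: [[1.0, 0.009, 0.02], [-0.02, 0.002, 1.0], [0.009, -1.0, 0.002]]
force: [-0.6, 0.1, -0.6]
opening: 0.1
```

```bash
python3 look.py s8 '{"side":(260,60,400,240),"top":(400,160,560,330)}'
```

```text
8.25 [ 0.4982 -0.3321  0.0939] [ 0.009 -1.     0.003] a -0.017 open 8.6 [0.1 0.7 0.1]
```

View pics/s8.png

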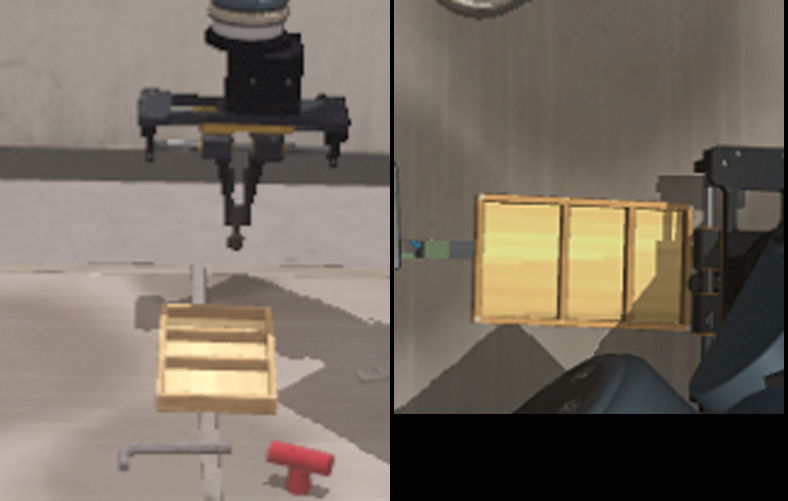

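```bash
python3 - <<'E'
from h import *
print(proj("top",[[.498,-.332,.094],[.498,-.332,.11],[.498,-.332,.08]]),proj("side",[[.498,-.332,.094],[.498,-.332,.11],[.498,-.332,.08]]))
def tri(a,b):
    A=[];
    for n,uv in (("top",a),("side",b)):
        q=cv2.undistortPoints(np.array([[uv]],float),K(n),P[n]["dist"]).ravel(); Rt=np.c_[P[n]["R"],P[n]["t"]]
        A+= [q[0]*Rt[2]-Rt[0], q[1]*Rt[2]-Rt[1]]
    A=np.array(A); return np.linalg.lstsq(A[:,:3],-A[:,3],rcond=None)
print(tri((523.5,276),(344.4,146)))
E
python3 - <<'E'
import cv2
t=cv2.imread('pics/s8.png'); cv2.imwrite('pics/s8b.png',cv2.resize(t[150:350,600:788],None,fx=3,fy=3,interpolation=2))
cv2.imwrite('pics/s8c.png',cv2.resize(t[80:260,120:360],None,fx=3,fy=3,interpolation=2))
E
```

```text
[[524.69617255 276.63181228]
 [527.37110279 276.52860124]
 [522.41398256 276.71960239]] [[343.65721753 145.80001334]
 [343.92146358 140.17023735]
 [343.42822414 150.67669282]]
(array([ 0.49769128, -0.32920584,  0.09483172]), array([4.46629673e-06]), np.int32(3), array([1.41519446, 1.33790984, 0.59852683]))
```

View pics/s8b.png

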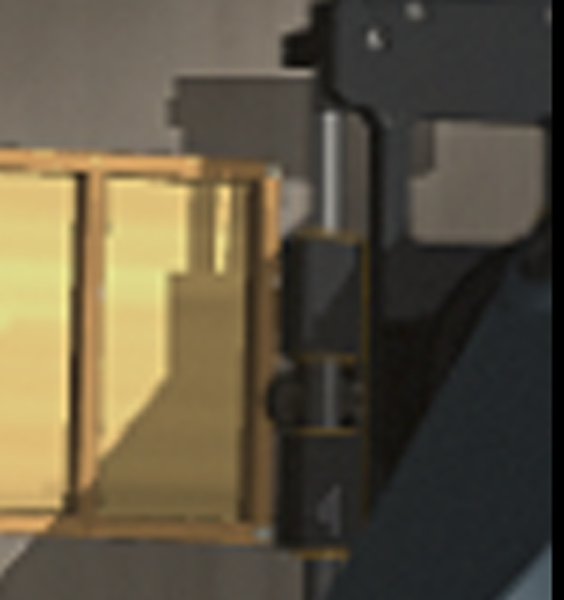

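View pics/s8c.png

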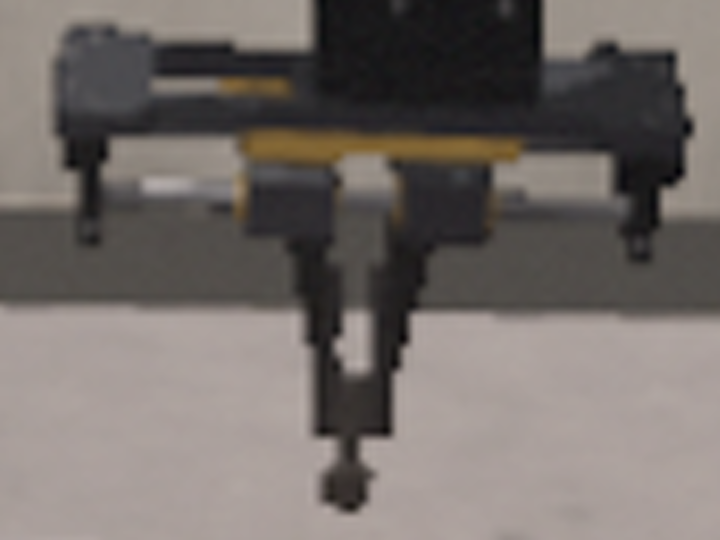

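Emit:
apply_moves --steps '[{"x": 8,"y": 3,"z": 0,"spin": 0},{"x": 8,"y": 3,"z": 0,"spin": 0},{"x": 0,"y": 0,"z": 0,"spin": 0},{"x": 0,"y": 0,"z": 0,"spin": 0},{"x": 0,"y": 0,"z": -10,"spin": 0},{"x": 0,"y": 0,"z": -10,"spin": 0},{"x": 0,"y": 0,"z": -10,"spin": 0},{"x": 0,"y": 0,"z": 0,"spin": 0},{"x": 0,"y": 0,"z": 0,"spin": 0}]' --grip 0

```text
time_s: 9.15
position: [0.5175, -0.3187, 0.0601]
tcp_rot: [[1.0, 0.007, 0.009], [-0.009, 0.006, 1.0], [0.007, -1.0, 0.006]]
force: [0.2, -0.4, -0.3]
opening: 0.103
```

```bash
python3 look.py s9 '{"side":(260,60,400,240),"top":(400,160,560,330)}'
```

```text
9.25 [ 0.5176 -0.3188  0.0604] [ 0.007 -1.     0.006] a -0.009 open 8.7 [ 0.1  1.4 -1.3]
```

View pics/s9.png

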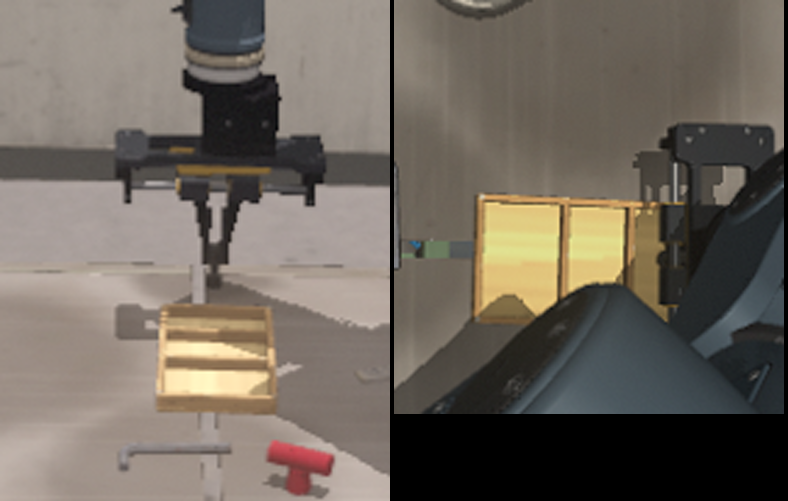

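Emit:
apply_moves --steps '[{"x": -2,"y": -5,"z": 0,"spin": 0},{"x": 0,"y": 0,"z": -8,"spin": 0},{"x": 0,"y": 0,"z": -8,"spin": 0},{"x": 0,"y": 0,"z": -8,"spin": 0},{"x": 0,"y": 0,"z": -8,"spin": 0},{"x": 0,"y": 0,"z": -4,"spin": 0},{"x": 0,"y": 0,"z": 0,"spin": 0},{"x": 0,"y": 0,"z": 0,"spin": 0}]' --grip 0

```text
time_s: 10.05
position: [0.5153, -0.3249, 0.0214]
tcp_rot: [[1.0, 0.008, 0.01], [-0.01, 0.005, 1.0], [0.008, -1.0, 0.005]]
force: [-1.2, -0.3, -0.8]
opening: 0.105
```

```bash
python3 look.py s10 '{"side":(280,110,380,230),"top":(420,180,540,310)}'
```

```text
10.15 [ 0.5155 -0.3249  0.0217] [ 0.008 -1.     0.005] a -0.01 open 8.9 [-0.1  0.5  0.1]
```

View pics/s10.png

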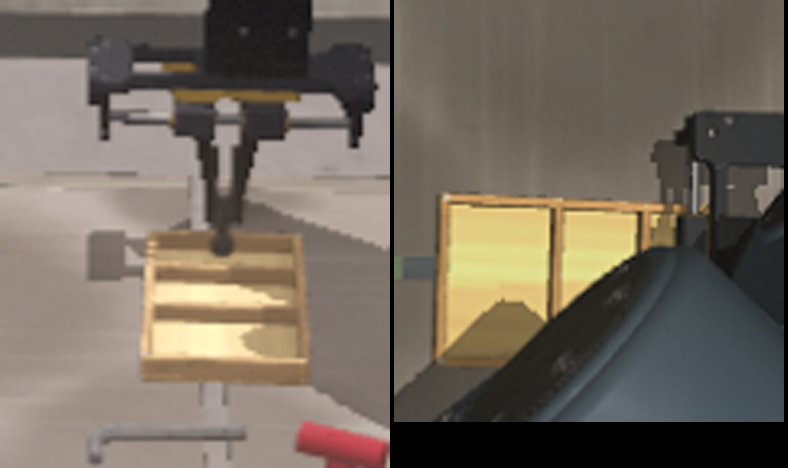

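Emit:
apply_moves --steps '[{"x": 0,"y": 0,"z": -4,"spin": 0},{"x": 0,"y": 0,"z": -3,"spin": 0},{"x": 0,"y": 0,"z": -3,"spin": 0},{"x": 0,"y": 0,"z": 0,"spin": 0},{"x": 0,"y": 0,"z": 0,"spin": 0}]' --grip 0

```text
time_s: 10.65
position: [0.5161, -0.3254, 0.0118]
tcp_rot: [[1.0, 0.01, 0.01], [-0.01, 0.003, 1.0], [0.01, -1.0, 0.004]]
force: [0.2, -0.4, 0.4]
opening: 0.102
```

```bash
python3 look.py s11 '{"side":(300,140,370,220)}'
```

```text
10.7 [ 0.516  -0.3254  0.0118] [ 0.01  -1.     0.004] a -0.01 open 9.0 [ 1.1  0.5 -0.4]
```

View pics/s11.png

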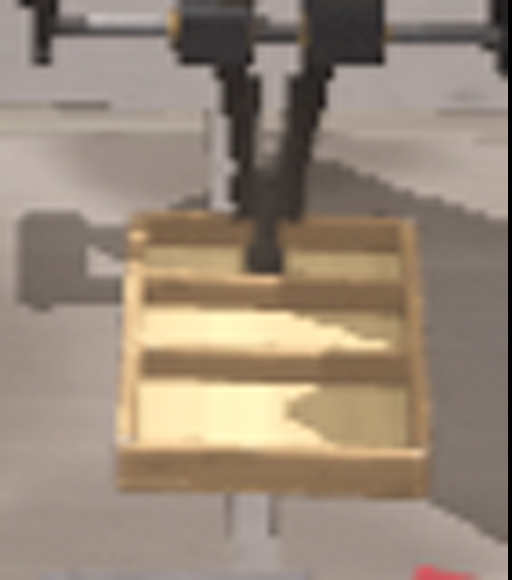

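Emit:
apply_moves --steps '[{"x": 0,"y": 0,"z": -1,"spin": 0},{"x": 0,"y": 0,"z": -1,"spin": 0},{"x": 0,"y": 0,"z": 0,"spin": 0}]' --grip 0

```text
time_s: 11.0
position: [0.5165, -0.3258, 0.0113]
tcp_rot: [[1.0, 0.011, 0.01], [-0.01, 0.003, 1.0], [0.011, -1.0, 0.003]]
force: [0.7, -0.7, -0.1]
opening: 0.099
```

Emit:
apply_moves --steps '[{"x": 0,"y": 0,"z": 0,"spin": 0},{"x": 0,"y": 0,"z": 0,"spin": 0},{"x": 0,"y": 0,"z": 0,"spin": 0},{"x": 0,"y": 0,"z": 0,"spin": 0},{"x": 0,"y": 0,"z": 10,"spin": 0},{"x": 0,"y": 0,"z": 20,"spin": 0},{"x": 0,"y": 0,"z": 25,"spin": 0},{"x": 0,"y": 0,"z": 25,"spin": 0},{"x": 0,"y": 0,"z": 20,"spin": 0},{"x": 0,"y": 0,"z": 0,"spin": 0}]' --grip 40

```text
time_s: 12.0
position: [0.516, -0.3254, 0.1165]
tcp_rot: [[1.0, 0.01, 0.01], [-0.01, 0.003, 1.0], [0.01, -1.0, 0.003]]
force: [0.7, -0.3, 0.1]
opening: 0.455
```

```bash
python3 look.py s12 '{"side":(260,60,400,240),"top":(400,160,560,330)}'
```

```text
12.1 [ 0.5145 -0.324   0.1137] [ 0.006 -1.     0.007] a -0.01 open 40.0 [-0.3 -0.  -0.5]
```

View pics/s12.png

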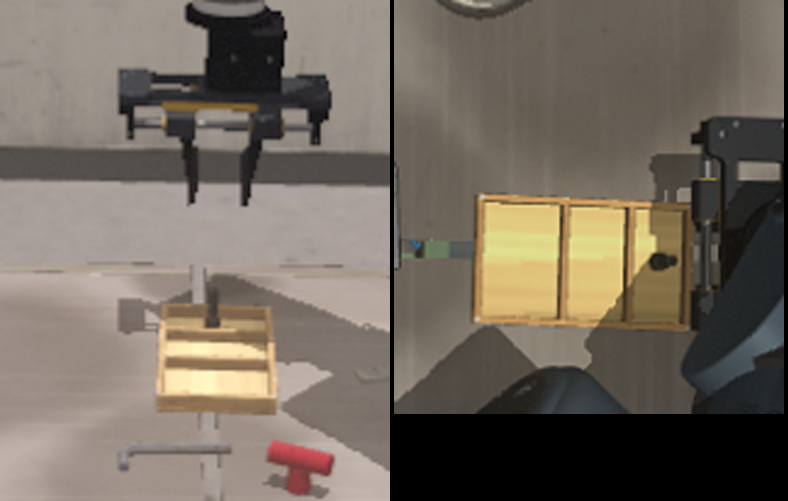

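Emit:
apply_moves --steps '[{"x": -5,"y": 20,"z": 0,"spin": 0.1},{"x": -5,"y": 30,"z": 0,"spin": 0.12},{"x": -5,"y": 30,"z": 0,"spin": 0.12},{"x": -6,"y": 30,"z": 0,"spin": 0.12},{"x": -6,"y": 30,"z": 0,"spin": 0.12},{"x": -6,"y": 30,"z": 0,"spin": 0.12},{"x": -6,"y": 30,"z": 0,"spin": 0.12},{"x": -6,"y": 30,"z": 0,"spin": 0.12},{"x": -6,"y": 25,"z": 0,"spin": 0.11},{"x": -5,"y": 15,"z": 0,"spin": 0.08},{"x": 0,"y": 0,"z": 0,"spin": 0},{"x": 0,"y": 0,"z": 0,"spin": 0}]' --grip 40

```text
time_s: 13.3
position: [0.4436, -0.0408, 0.0989]
tcp_rot: [[0.398, -0.033, -0.917], [0.918, 0.015, 0.397], [0.0, -0.999, 0.036]]
force: [0.5, 0.5, 0.8]
opening: 0.46
```

```bash
python3 look.py s13 '{"side":(320,110,420,270),"top":(310,220,430,340)}'
```

```text
13.4 [ 0.4438 -0.0414  0.0991] [ 0.    -0.999  0.036] a 1.161 open 40.0 [-0.1 -0.2  0.5]
```

View pics/s13.png

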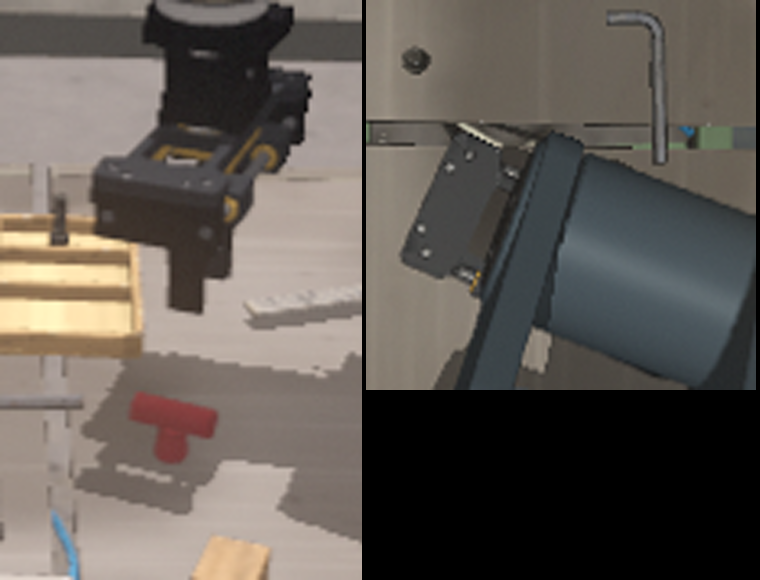

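Emit:
apply_moves --steps '[{"x": 6,"y": -1,"z": 0,"spin": 0},{"x": 6,"y": -1,"z": -5,"spin": -0.02},{"x": 0,"y": 0,"z": -10,"spin": 0},{"x": 0,"y": 0,"z": -10,"spin": 0},{"x": 0,"y": 0,"z": -10,"spin": 0},{"x": 0,"y": 0,"z": -10,"spin": 0},{"x": 0,"y": 0,"z": -5,"spin": 0},{"x": 0,"y": 0,"z": 0,"spin": 0},{"x": 0,"y": 0,"z": 0,"spin": 0}]' --grip 45

```text
time_s: 14.3
position: [0.458, -0.0468, 0.0431]
tcp_rot: [[0.424, -0.033, -0.905], [0.905, 0.015, 0.424], [0.0, -0.999, 0.036]]
force: [0.3, 0.1, 0.5]
opening: 0.519
```

```bash
python3 look.py s14 '{"side":(320,140,420,270),"top":(310,220,430,340)}'
```

```text
14.4 [ 0.4582 -0.0469  0.0434] [ 0.    -0.999  0.035] a 1.132 open 45.0 [ 0.5 -1.6 -0. ]
```

View pics/s14.png

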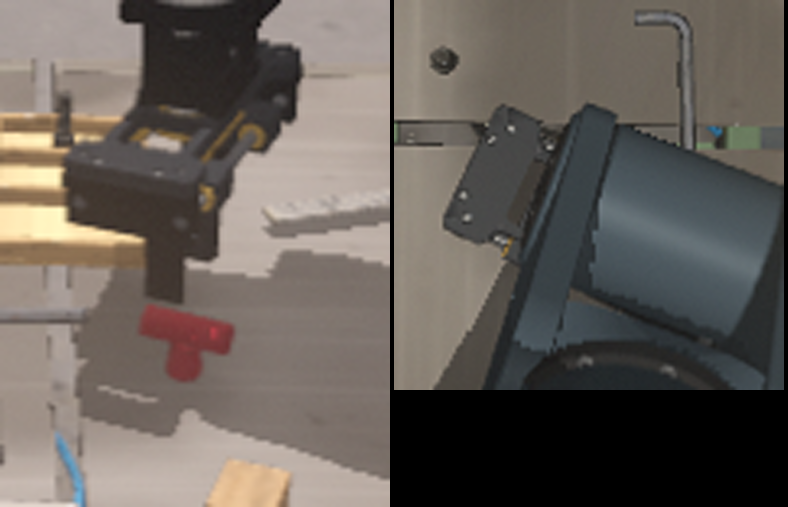

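```bash
python3 - <<'E'
from h import *
for z in (.035,.045,.055,.065): print(z,proj("side",[[.4682,-.0265,z],[.4682,-.0265,z]])[0],proj("side",[[.4556,-.043,.04]]))
E
```

```text
0.035 [361.67812169 225.53621441] [[366.80837174 219.96545638]]
0.045 [361.94415811 221.7582604 ] [[366.80837174 219.96545638]]
0.055 [362.21222574 217.94985747] [[366.80837174 219.96545638]]
0.065 [362.48234558 214.1106683 ] [[366.80837174 219.96545638]]
```

Emit:
apply_moves --steps '[{"x": -2,"y": 3,"z": 0,"spin": 0},{"x": 0,"y": 0,"z": -8,"spin": 0},{"x": 0,"y": 0,"z": -8,"spin": 0},{"x": 0,"y": 0,"z": -8,"spin": 0},{"x": 0,"y": 0,"z": -8,"spin": 0},{"x": 0,"y": 0,"z": -5,"spin": 0},{"x": 0,"y": 0,"z": 0,"spin": 0},{"x": 0,"y": 0,"z": 0,"spin": 0}]' --grip 45

```text
time_s: 15.2
position: [0.4565, -0.0437, 0.0035]
tcp_rot: [[0.424, -0.03, -0.905], [0.906, 0.014, 0.424], [0.0, -0.999, 0.034]]
force: [-0.1, -0.1, 0.6]
opening: 0.515
```

```bash
python3 look.py s15 '{"side":(320,140,420,270)}'
```

```text
15.25 [ 0.4565 -0.0437  0.0036] [ 0.    -0.999  0.034] a 1.133 open 45.0 [ 0.2 -0.2 -0.6]
```

View pics/s15.png

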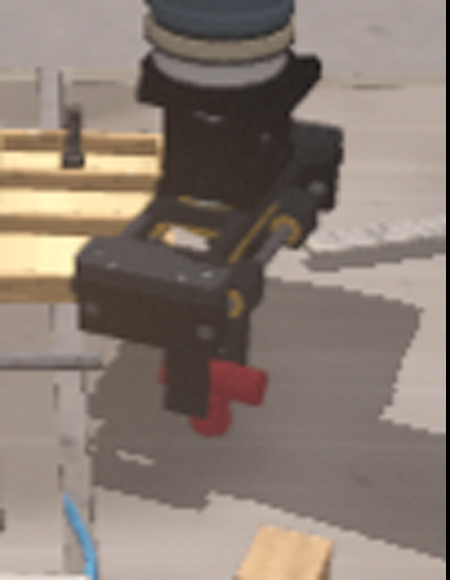

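Near finger is in front of the bar, jaw direction square to it. Close.

Emit:
apply_moves --steps '[{"x": 0,"y": 0,"z": 0,"spin": 0},{"x": 0,"y": 0,"z": 0,"spin": 0},{"x": 0,"y": 0,"z": 0,"spin": 0},{"x": 0,"y": 0,"z": 0,"spin": 0},{"x": 0,"y": 0,"z": 0,"spin": 0},{"x": 0,"y": 0,"z": 0,"spin": 0}]' --grip 0

```text
time_s: 15.85
position: [0.4573, -0.044, 0.0046]
tcp_rot: [[0.424, -0.028, -0.905], [0.906, 0.014, 0.424], [0.001, -1.0, 0.031]]
force: [0.8, 0.9, -0.7]
opening: 0.212
```

Emit:
apply_moves --steps '[{"x": 0,"y": 0,"z": 6,"spin": 0},{"x": 0,"y": 0,"z": 12,"spin": 0},{"x": 0,"y": 0,"z": 20,"spin": 0},{"x": 0,"y": 0,"z": 20,"spin": 0},{"x": 0,"y": 0,"z": 20,"spin": 0},{"x": 0,"y": 0,"z": 10,"spin": 0},{"x": 0,"y": 0,"z": 0,"spin": 0}]' --grip 0

```text
time_s: 16.55
position: [0.4559, -0.0434, 0.0968]
tcp_rot: [[0.424, -0.03, -0.905], [0.906, 0.014, 0.424], [0.0, -0.999, 0.033]]
force: [0.9, -0.6, -0.3]
opening: 0.207
```

```bash
python3 look.py s16 '{"side":(320,110,420,250)}'
```

```text
16.6 [ 0.4555 -0.0433  0.0963] [ 0.    -0.999  0.034] a 1.133 open 18.1 [ 0.2 -0.3 -1.1]
```

View pics/s16.png

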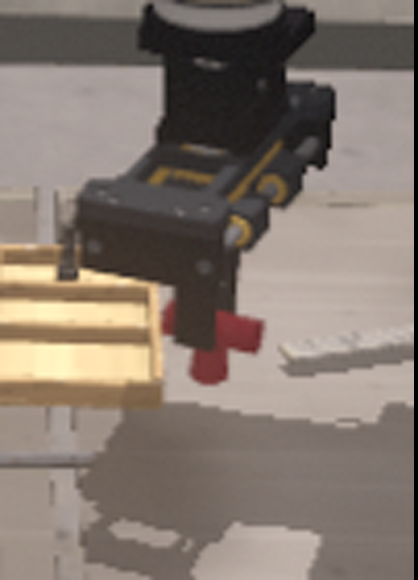

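Emit:
apply_moves --steps '[{"x": 5,"y": -15,"z": 1,"spin": -0.1},{"x": 6,"y": -25,"z": 1,"spin": -0.12},{"x": 6,"y": -25,"z": 1,"spin": -0.12},{"x": 6,"y": -25,"z": 1,"spin": -0.12},{"x": 6,"y": -25,"z": 1,"spin": -0.12},{"x": 6,"y": -25,"z": 1,"spin": -0.12},{"x": 6,"y": -25,"z": 1,"spin": -0.12},{"x": 6,"y": -25,"z": 1,"spin": -0.12},{"x": 6,"y": -20,"z": 1,"spin": -0.11},{"x": 5,"y": -10,"z": 1,"spin": -0.08},{"x": 0,"y": 0,"z": 0,"spin": 0},{"x": 0,"y": 0,"z": 0,"spin": 0}]' --grip 0

```text
time_s: 17.8
position: [0.5053, -0.267, 0.092]
tcp_rot: [[0.999, -0.011, 0.043], [-0.042, 0.058, 0.997], [-0.014, -0.998, 0.058]]
force: [-0.2, -0.7, -0.1]
opening: 0.209
```

```bash
python3 look.py s17 '{"side":(280,90,380,220),"top":(420,180,540,310)}'
```

```text
17.9 [ 0.5054 -0.2666  0.0923] [-0.013 -0.998  0.057] a -0.042 open 18.0 [-0.4  0.1 -0.2]
```

View pics/s17.png

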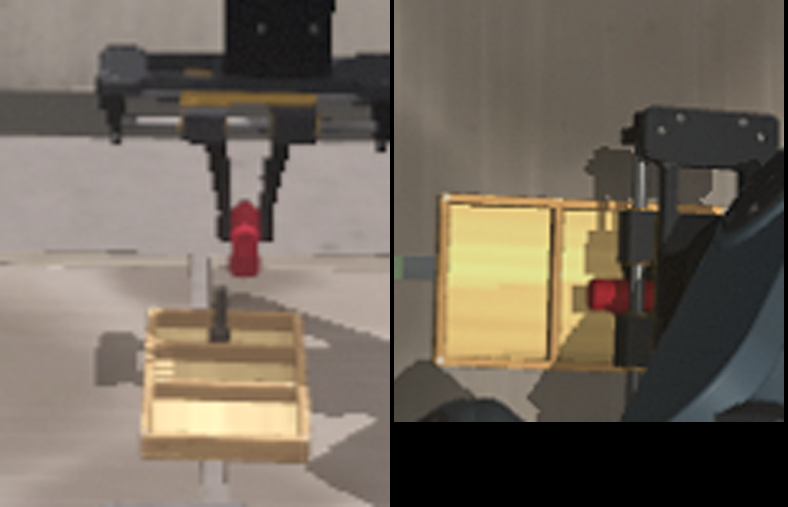

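Emit:
apply_moves --steps '[{"x": 5,"y": -2,"z": 0,"spin": 0.01},{"x": 5,"y": -2,"z": -5,"spin": 0.01},{"x": 0,"y": 0,"z": -8,"spin": 0},{"x": 0,"y": 0,"z": -8,"spin": 0},{"x": 0,"y": 0,"z": -8,"spin": 0},{"x": 0,"y": 0,"z": -8,"spin": 0},{"x": 0,"y": 0,"z": -4,"spin": 0},{"x": 0,"y": 0,"z": 0,"spin": 0},{"x": 0,"y": 0,"z": 0,"spin": 0}]' --grip 0

```text
time_s: 18.8
position: [0.515, -0.2671, 0.0463]
tcp_rot: [[1.0, -0.016, 0.015], [-0.014, 0.061, 0.998], [-0.017, -0.998, 0.06]]
force: [-1.5, 0.1, 1.0]
opening: 0.206
```

```bash
python3 look.py s18 '{"side":(280,90,380,220),"top":(420,180,540,310)}'
```

```text
18.9 [ 0.5152 -0.2672  0.0466] [-0.016 -0.998  0.06 ] a -0.014 open 18.2 [ 1.  -1.  -0.6]
```

View pics/s18.png

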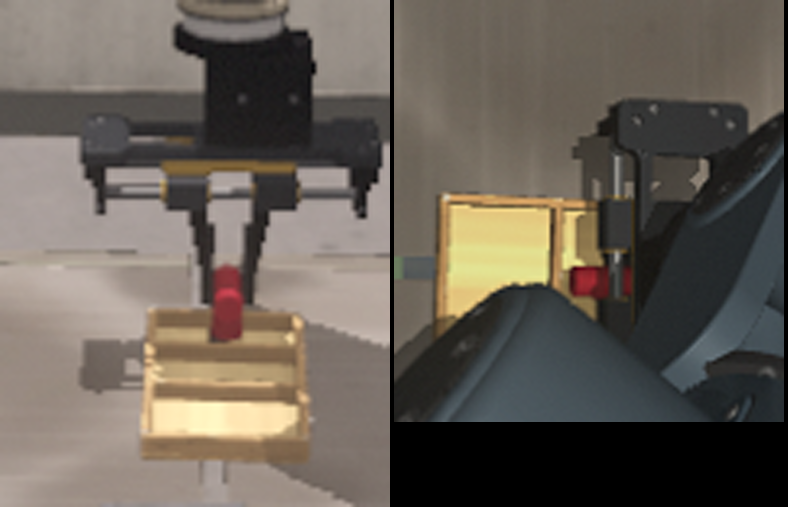

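Emit:
apply_moves --steps '[{"x": 0,"y": -4,"z": 0,"spin": 0},{"x": 0,"y": 0,"z": -7,"spin": 0},{"x": 0,"y": 0,"z": -7,"spin": 0},{"x": 0,"y": 0,"z": -7,"spin": 0},{"x": 0,"y": 0,"z": -6,"spin": 0},{"x": 0,"y": 0,"z": -3,"spin": 0},{"x": 0,"y": 0,"z": 0,"spin": 0},{"x": 0,"y": 0,"z": 0,"spin": 0}]' --grip 0

```text
time_s: 19.7
position: [0.5153, -0.272, 0.0143]
tcp_rot: [[1.0, -0.015, 0.016], [-0.015, 0.06, 0.998], [-0.016, -0.998, 0.059]]
force: [-0.2, -0.4, -0.3]
opening: 0.209
```

```bash
python3 look.py s19 '{"side":(290,120,370,220)}'
```

```text
19.75 [ 0.5153 -0.272   0.0143] [-0.016 -0.998  0.059] a -0.015 open 18.0 [-0.4  1.2 -0.7]
```

View pics/s19.png

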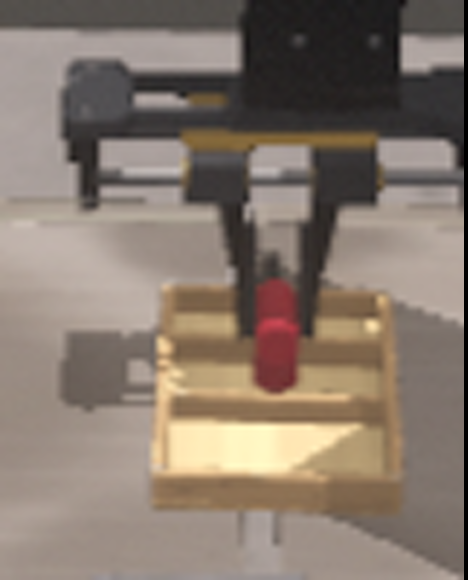

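Emit:
apply_moves --steps '[{"x": 0,"y": 0,"z": -2,"spin": 0},{"x": 0,"y": 0,"z": -2,"spin": 0},{"x": 0,"y": 0,"z": 0,"spin": 0}]' --grip 0

```text
time_s: 20.05
position: [0.5158, -0.2723, 0.0106]
tcp_rot: [[1.0, -0.014, 0.015], [-0.015, 0.059, 0.998], [-0.014, -0.998, 0.058]]
force: [0.1, -0.6, -0.4]
opening: 0.207
```

Emit:
apply_moves --steps '[{"x": 0,"y": 0,"z": 0,"spin": 0},{"x": 0,"y": 0,"z": 0,"spin": 0},{"x": 0,"y": 0,"z": 0,"spin": 0},{"x": 0,"y": 0,"z": 0,"spin": 0},{"x": 0,"y": 0,"z": 8,"spin": 0},{"x": 0,"y": 0,"z": 15,"spin": 0},{"x": 0,"y": 0,"z": 20,"spin": 0},{"x": 0,"y": 0,"z": 25,"spin": 0},{"x": 0,"y": 0,"z": 20,"spin": 0},{"x": 0,"y": 0,"z": 10,"spin": 0},{"x": 0,"y": 0,"z": 0,"spin": 0}]' --grip 45

```text
time_s: 21.15
position: [0.5165, -0.2728, 0.1186]
tcp_rot: [[1.0, -0.01, 0.015], [-0.015, 0.056, 0.998], [-0.011, -0.998, 0.055]]
force: [0.4, -0.3, -0.4]
opening: 0.514
```

```bash
python3 look.py s20 '{"side":(280,90,380,220),"top":(420,180,540,310)}'
```

```text
21.25 [ 0.5156 -0.2721  0.1168] [-0.013 -0.998  0.057] a -0.015 open 45.0 [ 0.2 -0.2 -0.2]
```

View pics/s20.png

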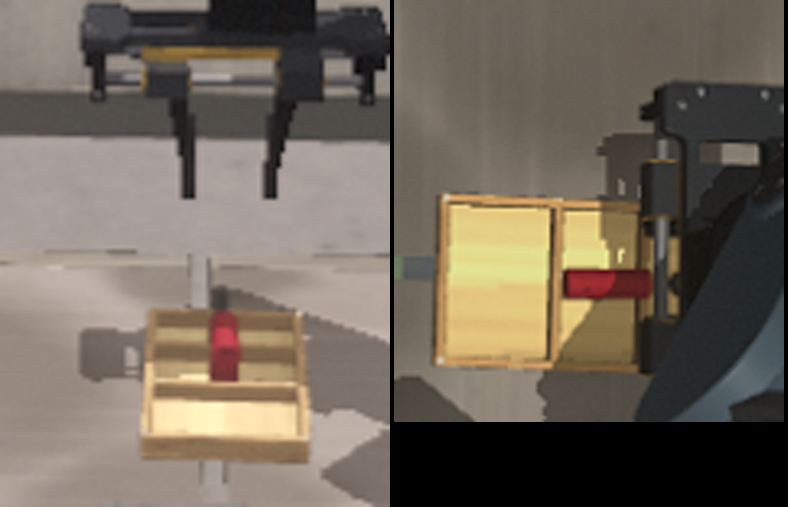

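Emit:
apply_moves --steps '[{"x": -6,"y": 25,"z": 0,"spin": -0.025},{"x": -6,"y": 40,"z": 0,"spin": -0.025},{"x": -6,"y": 40,"z": 0,"spin": -0.025},{"x": -6,"y": 40,"z": 0,"spin": -0.025},{"x": -6,"y": 40,"z": 0,"spin": -0.025},{"x": -6,"y": 40,"z": 0,"spin": -0.025},{"x": -6,"y": 40,"z": 0,"spin": -0.025},{"x": -6,"y": 40,"z": 0,"spin": -0.025},{"x": -6,"y": 40,"z": 0,"spin": -0.025},{"x": -6,"y": 35,"z": 0,"spin": -0.025},{"x": -6,"y": 25,"z": 0,"spin": -0.025},{"x": -6,"y": 10,"z": 0,"spin": -0.02}]' --grip 65

```text
time_s: 22.45
position: [0.431, 0.1555, 0.1045]
tcp_rot: [[0.945, -0.015, 0.326], [-0.324, 0.064, 0.944], [-0.036, -0.998, 0.056]]
force: [-0.2, -0.3, -0.5]
opening: 0.75
```

Emit:
apply_moves --steps '[{"x": 0,"y": 0,"z": 0,"spin": 0},{"x": 0,"y": 0,"z": 0,"spin": 0}]' --grip 65

```text
time_s: 22.65
position: [0.4282, 0.1568, 0.1029]
tcp_rot: [[0.947, -0.021, 0.322], [-0.32, 0.064, 0.945], [-0.04, -0.998, 0.054]]
force: [0.1, -0.7, 0.4]
opening: 0.745
```

```bash
python3 look.py s21 '{"side":(310,130,430,310),"top":(400,180,540,310)}'
```

```text
22.75 [0.4286 0.1563 0.103 ] [-0.04  -0.998  0.054] a -0.328 open 64.9 [ 0.4 -0.2 -0.4]
```

View pics/s21.png

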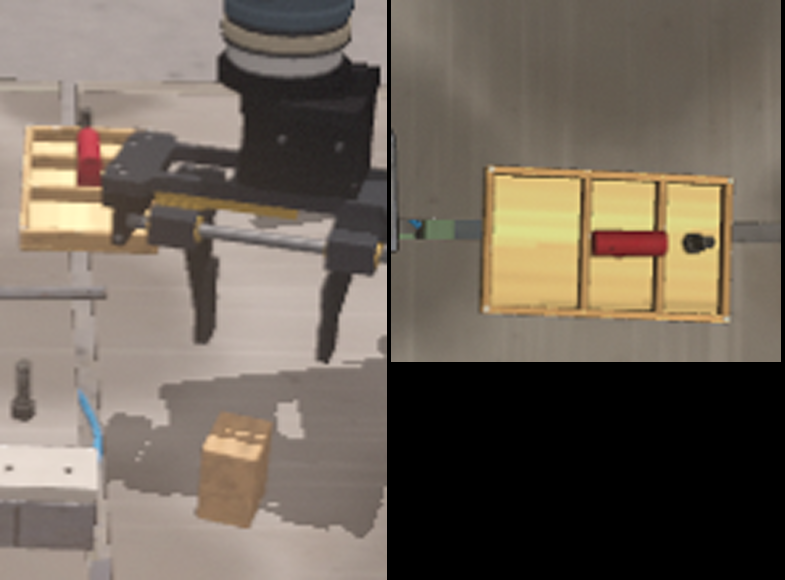

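Emit:
apply_moves --steps '[{"x": 6,"y": -2,"z": 0,"spin": 0.01},{"x": 6,"y": -1,"z": 0,"spin": 0.01},{"x": 0,"y": 0,"z": -10,"spin": 0},{"x": 0,"y": 0,"z": -10,"spin": 0},{"x": 0,"y": 0,"z": -10,"spin": 0},{"x": 0,"y": 0,"z": -5,"spin": 0},{"x": 0,"y": 0,"z": 0,"spin": 0},{"x": 0,"y": 0,"z": 0,"spin": 0}]' --grip 65

```text
time_s: 23.55
position: [0.4431, 0.1499, 0.0637]
tcp_rot: [[0.951, -0.023, 0.308], [-0.306, 0.063, 0.95], [-0.041, -0.998, 0.053]]
force: [-0.2, 0.4, -0.2]
opening: 0.744
```

```bash
python3 look.py s22 '{"side":(310,130,430,310)}'
```

```text
23.6 [0.4431 0.1499 0.0639] [-0.041 -0.998  0.053] a -0.311 open 64.9 [0.  0.2 0.2]
```

View pics/s22.png

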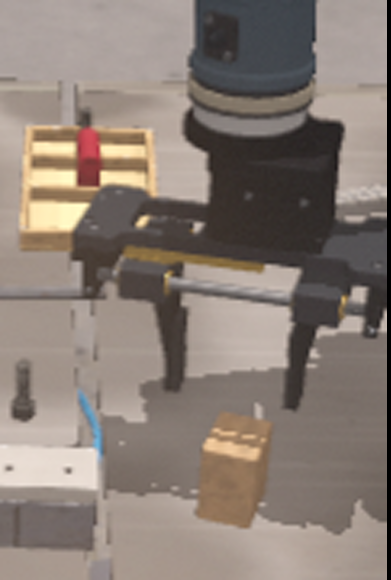

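Emit:
apply_moves --steps '[{"x": -2,"y": 2,"z": 0,"spin": 0},{"x": 0,"y": 0,"z": -10,"spin": 0},{"x": 0,"y": 0,"z": -10,"spin": 0},{"x": 0,"y": 0,"z": -10,"spin": 0},{"x": 0,"y": 0,"z": -10,"spin": 0},{"x": 0,"y": 0,"z": -8,"spin": 0},{"x": 0,"y": 0,"z": -5,"spin": 0},{"x": 0,"y": 0,"z": 0,"spin": 0},{"x": 0,"y": 0,"z": 0,"spin": 0}]' --grip 65

```text
time_s: 24.5
position: [0.4409, 0.1523, 0.006]
tcp_rot: [[0.951, -0.022, 0.307], [-0.305, 0.063, 0.95], [-0.041, -0.998, 0.053]]
force: [0.6, 1.0, 0.1]
opening: 0.749
```

```bash
python3 look.py s23 '{"side":(310,130,430,310)}'
```

```text
24.55 [0.4409 0.1523 0.0061] [-0.04  -0.998  0.053] a -0.311 open 64.5 [-0.   0.1 -1.2]
```

View pics/s23.png

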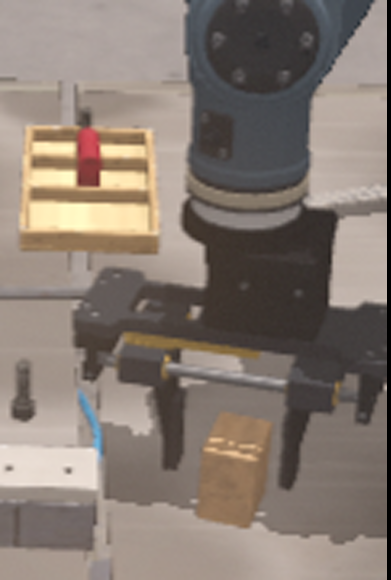

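Fingers straddle the chock evenly; close and lift.

Emit:
apply_moves --steps '[{"x": 0,"y": 0,"z": 0,"spin": 0},{"x": 0,"y": 0,"z": 0,"spin": 0},{"x": 0,"y": 0,"z": 0,"spin": 0},{"x": 0,"y": 0,"z": 0,"spin": 0},{"x": 0,"y": 0,"z": 0,"spin": 0},{"x": 0,"y": 0,"z": 0,"spin": 0},{"x": 0,"y": 0,"z": 0,"spin": 0}]' --grip 0

```text
time_s: 25.25
position: [0.4416, 0.1524, 0.0074]
tcp_rot: [[0.952, -0.02, 0.307], [-0.305, 0.063, 0.95], [-0.038, -0.998, 0.054]]
force: [0.8, -0.7, -1.0]
opening: 0.399
```

Emit:
apply_moves --steps '[{"x": 0,"y": 0,"z": 6,"spin": 0},{"x": 0,"y": 0,"z": 12,"spin": 0},{"x": 0,"y": 0,"z": 20,"spin": 0},{"x": 0,"y": 0,"z": 20,"spin": 0},{"x": 0,"y": 0,"z": 20,"spin": 0},{"x": 0,"y": 0,"z": 15,"spin": 0},{"x": 0,"y": 0,"z": 8,"spin": 0},{"x": 0,"y": 0,"z": 0,"spin": 0}]' --grip 0

```text
time_s: 26.05
position: [0.4403, 0.1521, 0.1135]
tcp_rot: [[0.951, -0.021, 0.307], [-0.305, 0.063, 0.95], [-0.039, -0.998, 0.053]]
force: [0.0, 0.5, -0.4]
opening: 0.399
```

```bash
python3 look.py s24 '{"side":(310,80,430,260)}'
```

```text
26.1 [0.44   0.1521 0.113 ] [-0.04  -0.998  0.053] a -0.311 open 35.1 [ 0.3 -0.3 -1.3]
```

View pics/s24.png

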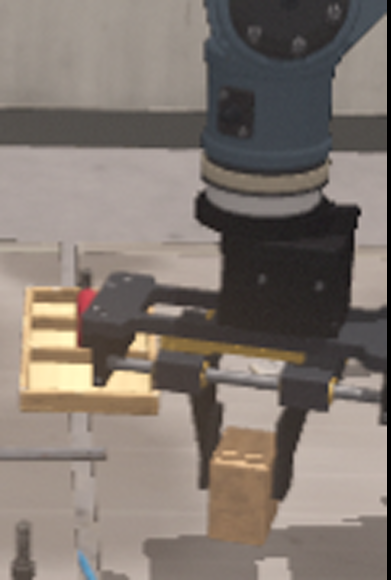

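Emit:
apply_moves --steps '[{"x": 5,"y": -20,"z": 1,"spin": 0.025},{"x": 7,"y": -34,"z": 1,"spin": 0.025},{"x": 7,"y": -34,"z": 1,"spin": 0.025},{"x": 7,"y": -34,"z": 1,"spin": 0.025},{"x": 7,"y": -34,"z": 1,"spin": 0.025},{"x": 7,"y": -34,"z": 1,"spin": 0.025},{"x": 7,"y": -34,"z": 1,"spin": 0.025},{"x": 7,"y": -34,"z": 1,"spin": 0.025},{"x": 7,"y": -34,"z": 1,"spin": 0.025},{"x": 7,"y": -34,"z": 1,"spin": 0.025},{"x": 7,"y": -22,"z": 1,"spin": 0.025},{"x": 6,"y": -8,"z": 1,"spin": 0.02}]' --grip 0

```text
time_s: 27.3
position: [0.5132, -0.2151, 0.1129]
tcp_rot: [[0.998, -0.063, 0.004], [-0.0, 0.059, 0.998], [-0.063, -0.996, 0.058]]
force: [0.8, 0.7, -0.7]
opening: 0.404
```

Emit:
apply_moves --steps '[{"x": 0,"y": 0,"z": 0,"spin": 0},{"x": 0,"y": 0,"z": 0,"spin": 0}]' --grip 0

```text
time_s: 27.5
position: [0.5128, -0.2146, 0.1111]
tcp_rot: [[0.998, -0.065, 0.005], [-0.001, 0.061, 0.998], [-0.066, -0.996, 0.061]]
force: [-0.4, -0.0, -1.9]
opening: 0.401
```

```bash
python3 look.py s25 '{"side":(280,90,380,220),"top":(420,180,540,310)}'
```

```text
27.6 [ 0.5128 -0.2142  0.1114] [-0.065 -0.996  0.06 ] a -0.0 open 35.1 [-0.7  0.6 -0.2]
```

View pics/s25.png

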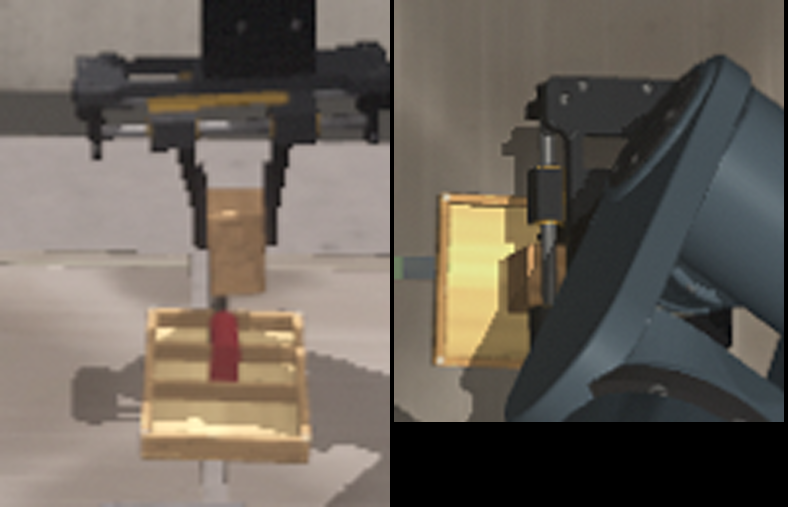

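Emit:
apply_moves --steps '[{"x": 2,"y": 3,"z": 0,"spin": -0.01},{"x": 2,"y": 4,"z": 0,"spin": -0.008},{"x": 0,"y": 0,"z": -5,"spin": 0},{"x": 0,"y": 0,"z": -10,"spin": 0},{"x": 0,"y": 0,"z": -10,"spin": 0},{"x": 0,"y": 0,"z": -10,"spin": 0},{"x": 0,"y": 0,"z": -5,"spin": 0},{"x": 0,"y": 0,"z": 0,"spin": 0},{"x": 0,"y": 0,"z": 0,"spin": 0}]' --grip 0

```text
time_s: 28.5
position: [0.5154, -0.202, 0.067]
tcp_rot: [[0.997, -0.068, 0.02], [-0.016, 0.064, 0.998], [-0.069, -0.996, 0.063]]
force: [-0.6, 0.1, -0.2]
opening: 0.4
```

```bash
python3 look.py s26 '{"side":(280,90,380,220),"top":(420,180,540,310)}'
```

```text
28.6 [ 0.5155 -0.2021  0.0674] [-0.068 -0.996  0.063] a -0.016 open 34.5 [ 0.2 -0.3 -1. ]
```

View pics/s26.png

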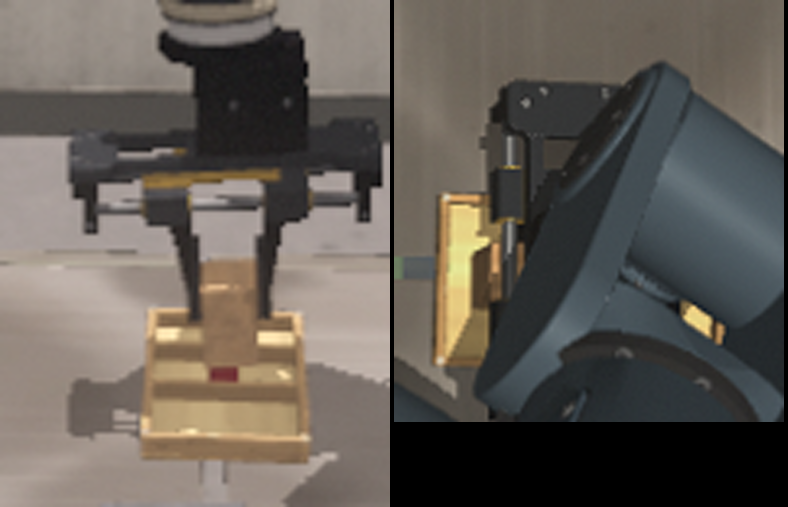

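Emit:
apply_moves --steps '[{"x": 1,"y": -3,"z": 0,"spin": 0},{"x": 0,"y": 0,"z": -8,"spin": 0},{"x": 0,"y": 0,"z": -10,"spin": 0},{"x": 0,"y": 0,"z": -10,"spin": 0},{"x": 0,"y": 0,"z": -8,"spin": 0},{"x": 0,"y": 0,"z": -6,"spin": 0},{"x": 0,"y": 0,"z": -4,"spin": 0},{"x": 0,"y": 0,"z": 0,"spin": 0},{"x": 0,"y": 0,"z": 0,"spin": 0}]' --grip 0

```text
time_s: 29.5
position: [0.5168, -0.2057, 0.0173]
tcp_rot: [[0.998, -0.067, 0.021], [-0.016, 0.064, 0.998], [-0.068, -0.996, 0.062]]
force: [-0.3, -0.4, -0.4]
opening: 0.4
```

```bash
python3 look.py s27 '{"side":(290,110,370,220)}'
```

```text
29.55 [ 0.5168 -0.2057  0.0174] [-0.068 -0.996  0.062] a -0.016 open 34.6 [-0.3  0.1 -1.3]
```

View pics/s27.png

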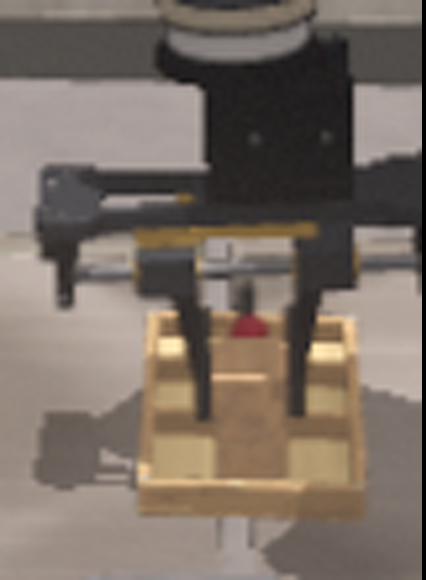

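Emit:
apply_moves --steps '[{"x": 0,"y": 0,"z": -2,"spin": 0},{"x": 0,"y": 0,"z": -2,"spin": 0},{"x": 0,"y": 0,"z": 0,"spin": 0},{"x": 0,"y": 0,"z": 0,"spin": 0}]' --grip 0

```text
time_s: 29.95
position: [0.5176, -0.2061, 0.0141]
tcp_rot: [[0.998, -0.065, 0.02], [-0.016, 0.062, 0.998], [-0.066, -0.996, 0.061]]
force: [-0.4, 0.1, -1.2]
opening: 0.397
```

Emit:
apply_moves --steps '[{"x": 0,"y": 0,"z": 0,"spin": 0},{"x": 0,"y": 0,"z": 0,"spin": 0},{"x": 0,"y": 0,"z": 0,"spin": 0},{"x": 0,"y": 0,"z": 0,"spin": 0},{"x": 0,"y": 0,"z": 8,"spin": 0},{"x": 0,"y": 0,"z": 15,"spin": 0},{"x": 0,"y": 0,"z": 20,"spin": 0},{"x": 0,"y": 0,"z": 25,"spin": 0},{"x": 0,"y": 0,"z": 20,"spin": 0},{"x": 0,"y": 0,"z": 10,"spin": 0},{"x": 0,"y": 0,"z": 0,"spin": 0}]' --grip 60

```text
time_s: 31.05
position: [0.5175, -0.206, 0.1186]
tcp_rot: [[0.998, -0.063, 0.02], [-0.016, 0.062, 0.998], [-0.064, -0.996, 0.06]]
force: [0.0, 0.3, 0.3]
opening: 0.689
```

```bash
python3 look.py s28 '{"side":(280,90,380,220),"top":(420,180,540,310)}'
```

```text
31.15 [ 0.5166 -0.2055  0.117 ] [-0.067 -0.996  0.062] a -0.016 open 59.9 [-0.2  0.9  0.2]
```

View pics/s28.png

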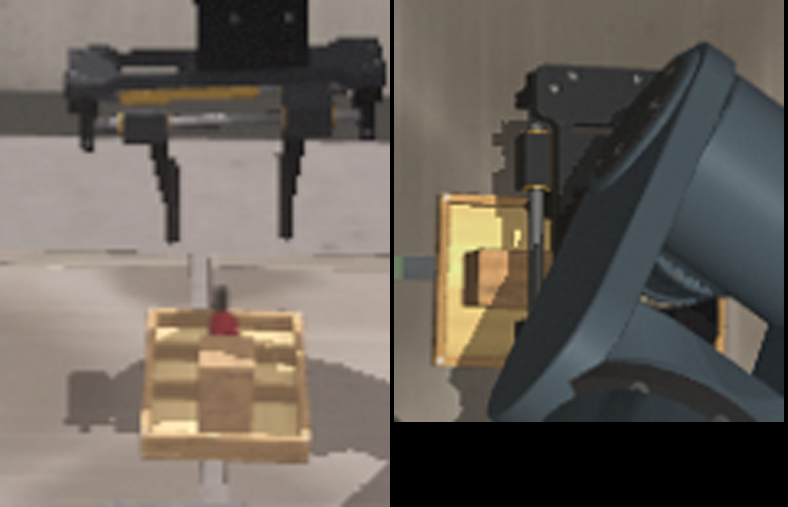

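Emit:
apply_moves --steps '[{"x": 3,"y": 15,"z": 0,"spin": -0.003},{"x": 5,"y": 25,"z": 0,"spin": -0.003},{"x": 5,"y": 25,"z": 0,"spin": -0.003},{"x": 5,"y": 25,"z": 0,"spin": -0.003},{"x": 5,"y": 25,"z": 0,"spin": -0.003},{"x": 5,"y": 25,"z": 0,"spin": -0.003},{"x": 5,"y": 25,"z": 0,"spin": -0.003},{"x": 5,"y": 25,"z": 0,"spin": -0.003},{"x": 5,"y": 25,"z": 0,"spin": -0.003},{"x": 5,"y": 25,"z": 0,"spin": -0.003},{"x": 4,"y": 15,"z": 0,"spin": -0.003},{"x": 2,"y": 5,"z": 0,"spin": 0}]' --grip 40

```text
time_s: 32.35
position: [0.5593, 0.0785, 0.1023]
tcp_rot: [[0.994, -0.094, 0.06], [-0.053, 0.079, 0.995], [-0.099, -0.992, 0.074]]
force: [0.5, 0.3, -0.2]
opening: 0.463
```

Emit:
apply_moves --steps '[{"x": 0,"y": 0,"z": 0,"spin": 0},{"x": 0,"y": 0,"z": 0,"spin": 0}]' --grip 40

```text
time_s: 32.55
position: [0.5577, 0.08, 0.1007]
tcp_rot: [[0.993, -0.098, 0.058], [-0.05, 0.079, 0.996], [-0.103, -0.992, 0.074]]
force: [0.4, -0.2, -0.9]
opening: 0.462
```

```bash
python3 look.py s29 '{"side":(260,140,380,290),"top":(420,180,540,310)}'
```

```text
32.65 [0.5579 0.0794 0.1009] [-0.102 -0.992  0.074] a -0.052 open 39.9 [-0.2 -1.1  0.3]
```

View pics/s29.png

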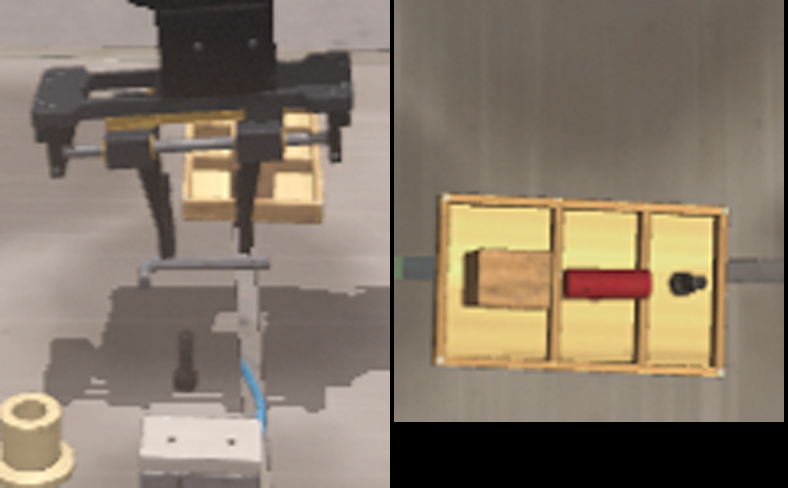

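Emit:
apply_moves --steps '[{"x": 0,"y": 0,"z": 15,"spin": 0},{"x": 0,"y": 0,"z": 15,"spin": 0},{"x": 0,"y": 0,"z": 15,"spin": 0},{"x": 0,"y": 0,"z": 15,"spin": 0},{"x": 0,"y": 0,"z": 15,"spin": 0},{"x": 0,"y": 0,"z": 15,"spin": 0},{"x": 0,"y": 0,"z": 0,"spin": 0},{"x": 0,"y": 0,"z": 0,"spin": 0}]' --grip 40

```text
time_s: 33.45
position: [0.5563, 0.0714, 0.1933]
tcp_rot: [[0.992, -0.1, 0.072], [-0.064, 0.079, 0.995], [-0.105, -0.992, 0.072]]
force: [-0.2, 0.1, 0.3]
opening: 0.462
```

Emit:
apply_moves --steps '[{"x": 45,"y": 0,"z": 0,"spin": 0},{"x": 45,"y": 0,"z": 0,"spin": 0},{"x": 0,"y": 0,"z": 0,"spin": 0},{"x": 0,"y": 0,"z": 0,"spin": 0},{"x": 0,"y": 0,"z": 0,"spin": 0}]' --grip 40

```text
time_s: 33.95
position: [0.6405, 0.0699, 0.1861]
tcp_rot: [[0.99, -0.117, 0.076], [-0.067, 0.081, 0.995], [-0.123, -0.99, 0.072]]
force: [-1.0, 0.0, 0.6]
opening: 0.46
```

Emit:
apply_moves --steps '[{"x": -45,"y": 0,"z": 0,"spin": 0},{"x": -45,"y": 0,"z": 0,"spin": 0},{"x": 0,"y": 0,"z": 0,"spin": 0},{"x": 0,"y": 0,"z": 0,"spin": 0},{"x": 0,"y": 0,"z": 0,"spin": 0}]' --grip 40

```text
time_s: 34.45
position: [0.5396, 0.0703, 0.1834]
tcp_rot: [[0.989, -0.127, 0.077], [-0.067, 0.082, 0.994], [-0.133, -0.988, 0.072]]
force: [-0.3, -0.0, 0.1]
opening: 0.459
```

Emit:
apply_moves --steps '[{"x": 0,"y": 0,"z": -40,"spin": 0},{"x": 0,"y": 0,"z": -40,"spin": 0},{"x": 0,"y": 0,"z": 0,"spin": 0},{"x": 0,"y": 0,"z": 0,"spin": 0},{"x": 0,"y": 0,"z": 0,"spin": 0}]' --grip 40

```text
time_s: 34.95
position: [0.5488, 0.0694, 0.1057]
tcp_rot: [[0.991, -0.112, 0.076], [-0.067, 0.08, 0.994], [-0.117, -0.99, 0.072]]
force: [-0.1, -1.1, 0.6]
opening: 0.463
```

Emit:
apply_moves --steps '[{"x": 0,"y": 0,"z": 25,"spin": 0.08},{"x": 0,"y": 0,"z": 25,"spin": 0.08},{"x": 0,"y": 0,"z": 25,"spin": 0.08},{"x": 0,"y": 0,"z": 25,"spin": 0.08},{"x": 0,"y": 0,"z": 25,"spin": 0.08},{"x": 0,"y": 0,"z": 25,"spin": 0.08},{"x": 0,"y": 0,"z": 25,"spin": 0.08},{"x": 0,"y": 0,"z": 25,"spin": 0.06},{"x": 0,"y": 0,"z": 0,"spin": 0},{"x": 0,"y": 0,"z": 0,"spin": 0}]' --grip 40

```text
time_s: 35.95
position: [0.5558, 0.0692, 0.3344]
tcp_rot: [[0.836, -0.103, -0.539], [0.541, -0.003, 0.841], [-0.088, -0.995, 0.053]]
force: [-0.1, -0.2, -0.5]
opening: 0.46
```

Emit:
apply_moves --steps '[{"x": 0,"y": 0,"z": -48,"spin": 0},{"x": 0,"y": 0,"z": -48,"spin": 0},{"x": 0,"y": 0,"z": -48,"spin": 0},{"x": 0,"y": 0,"z": -48,"spin": 0},{"x": 0,"y": 0,"z": 0,"spin": 0},{"x": 0,"y": 0,"z": 0,"spin": 0}]' --grip 40

```text
time_s: 36.55
position: [0.5556, 0.069, 0.14]
tcp_rot: [[0.84, -0.094, -0.535], [0.537, -0.003, 0.844], [-0.081, -0.996, 0.048]]
force: [1.1, -0.6, 1.2]
opening: 0.46
```

Emit:
apply_moves --steps '[{"x": 0,"y": 0,"z": 48,"spin": 0},{"x": 0,"y": 0,"z": 48,"spin": 0},{"x": 0,"y": 0,"z": 48,"spin": 0},{"x": 0,"y": 0,"z": 48,"spin": 0},{"x": 0,"y": 0,"z": 0,"spin": 0},{"x": 0,"y": 0,"z": 0,"spin": 0}]' --grip 40

```text
time_s: 37.15
position: [0.5566, 0.0688, 0.3511]
tcp_rot: [[0.842, -0.076, -0.533], [0.535, -0.004, 0.845], [-0.066, -0.997, 0.038]]
force: [0.3, 1.1, -0.3]
opening: 0.463
```

Emit:
apply_moves --steps '[{"x": 0,"y": 0,"z": -48,"spin": 0},{"x": 0,"y": 0,"z": -48,"spin": 0},{"x": 0,"y": 0,"z": -48,"spin": 0},{"x": 0,"y": 0,"z": -48,"spin": 0},{"x": 0,"y": 0,"z": 0,"spin": 0},{"x": 0,"y": 0,"z": 0,"spin": 0}]' --grip 40

```text
time_s: 37.75
position: [0.5583, 0.0689, 0.1629]
tcp_rot: [[0.844, -0.058, -0.533], [0.534, -0.005, 0.845], [-0.052, -0.998, 0.027]]
force: [0.1, -0.2, 1.0]
opening: 0.46
```

Emit:
apply_moves --steps '[{"x": 0,"y": 0,"z": 48,"spin": 0},{"x": 0,"y": 0,"z": 48,"spin": 0},{"x": 0,"y": 0,"z": 48,"spin": 0},{"x": 0,"y": 0,"z": 48,"spin": 0},{"x": 0,"y": 0,"z": 0,"spin": 0},{"x": 0,"y": 0,"z": -48,"spin": 0},{"x": 0,"y": 0,"z": -48,"spin": 0},{"x": 0,"y": 0,"z": -48,"spin": 0},{"x": 0,"y": 0,"z": -48,"spin": 0},{"x": 0,"y": 0,"z": 0,"spin": 0},{"x": 0,"y": 0,"z": 0,"spin": 0}]' --grip 40

```text
time_s: 38.85
position: [0.5682, 0.0687, 0.1983]
tcp_rot: [[0.845, 0.002, -0.534], [0.534, -0.009, 0.845], [-0.003, -1.0, -0.008]]
force: [-0.2, -0.2, 1.0]
opening: 0.46
```

Emit:
apply_moves --steps '[{"x": 0,"y": -2,"z": -10,"spin": -0.06},{"x": 0,"y": -2,"z": -12,"spin": -0.06},{"x": 0,"y": -2,"z": -12,"spin": -0.06},{"x": 0,"y": -2,"z": -12,"spin": -0.06},{"x": 0,"y": -1,"z": -12,"spin": -0.06},{"x": 0,"y": -1,"z": -12,"spin": -0.06},{"x": 0,"y": -1,"z": -12,"spin": -0.06},{"x": 0,"y": -1,"z": -12,"spin": -0.06},{"x": 0,"y": -1,"z": -10,"spin": -0.06},{"x": 0,"y": -1,"z": -5,"spin": -0.06},{"x": 0,"y": 0,"z": 0,"spin": 0},{"x": 0,"y": 0,"z": 0,"spin": 0}]' --grip 40

```text
time_s: 40.05
position: [0.6028, 0.0522, 0.135]
tcp_rot: [[0.995, 0.075, 0.061], [-0.059, -0.035, 0.998], [0.077, -0.997, -0.031]]
force: [0.0, -0.6, 0.8]
opening: 0.46
```

```bash
python3 look.py s30 '{"side":(260,140,380,290),"top":(260,160,380,290)}'
```

```text
40.15 [0.6025 0.0521 0.1346] [ 0.077 -0.997 -0.031] a -0.059 open 40.0 [-0.5  0.8  0.6]
```

View pics/s30.png

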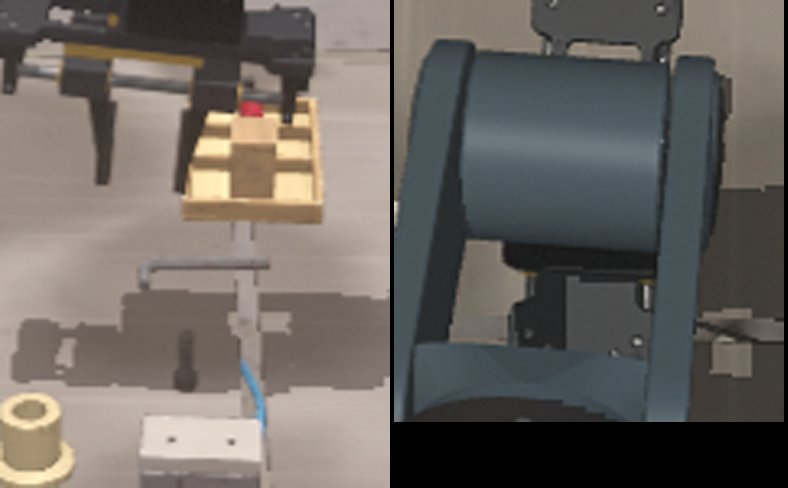

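Emit:
apply_moves --steps '[{"x": -40,"y": 0,"z": 0,"spin": 0},{"x": -30,"y": 0,"z": 0,"spin": 0},{"x": 0,"y": 0,"z": 0,"spin": 0},{"x": 0,"y": 0,"z": 0,"spin": 0},{"x": 0,"y": 0,"z": 0,"spin": 0}]' --grip 40

```text
time_s: 40.65
position: [0.5352, 0.0518, 0.1389]
tcp_rot: [[0.995, 0.085, 0.059], [-0.056, -0.036, 0.998], [0.087, -0.996, -0.031]]
force: [0.1, 0.2, 0.3]
opening: 0.462
```

Emit:
apply_moves --steps '[{"x": 40,"y": 0,"z": 0,"spin": 0},{"x": 0,"y": 0,"z": 0,"spin": 0},{"x": 0,"y": 0,"z": 0,"spin": 0},{"x": 0,"y": 0,"z": 0,"spin": 0}]' --grip 40

```text
time_s: 41.05
position: [0.5803, 0.0514, 0.1394]
tcp_rot: [[0.994, 0.089, 0.059], [-0.056, -0.036, 0.998], [0.09, -0.995, -0.031]]
force: [-0.3, 0.0, -0.2]
opening: 0.457
```

Emit:
apply_moves --steps '[{"x": 0,"y": -25,"z": 0,"spin": 0},{"x": 0,"y": -40,"z": 0,"spin": 0},{"x": 0,"y": -40,"z": 0,"spin": 0},{"x": 0,"y": -40,"z": 0,"spin": 0},{"x": 0,"y": -40,"z": 0,"spin": 0},{"x": 0,"y": -40,"z": 0,"spin": 0},{"x": 0,"y": -20,"z": 0,"spin": 0},{"x": 0,"y": 0,"z": 0,"spin": 0},{"x": 0,"y": 0,"z": 0,"spin": 0},{"x": 0,"y": 0,"z": 0,"spin": 0}]' --grip 40

```text
time_s: 42.05
position: [0.5774, -0.1999, 0.1391]
tcp_rot: [[0.995, 0.088, 0.054], [-0.051, -0.035, 0.998], [0.09, -0.995, -0.03]]
force: [0.2, 0.7, -0.4]
opening: 0.46
```

Emit:
apply_moves --steps '[{"x": 0,"y": 25,"z": 0,"spin": 0},{"x": 0,"y": 40,"z": 0,"spin": 0},{"x": 0,"y": 40,"z": 0,"spin": 0},{"x": 0,"y": 40,"z": 0,"spin": 0},{"x": 0,"y": 40,"z": 0,"spin": 0},{"x": 0,"y": 40,"z": 0,"spin": 0},{"x": 0,"y": 20,"z": 0,"spin": 0},{"x": 0,"y": 0,"z": 0,"spin": 0},{"x": 0,"y": 0,"z": 0,"spin": 0},{"x": 0,"y": 0,"z": 0,"spin": 0}]' --grip 40

```text
time_s: 43.05
position: [0.5712, 0.0677, 0.1395]
tcp_rot: [[0.996, 0.087, 0.038], [-0.035, -0.032, 0.999], [0.088, -0.996, -0.029]]
force: [0.4, 0.1, 0.8]
opening: 0.464
```

Emit:
apply_moves --steps '[{"x": 0,"y": -7,"z": 0,"spin": -0.01},{"x": 0,"y": -7,"z": -5,"spin": 0},{"x": 0,"y": 0,"z": -10,"spin": 0},{"x": 0,"y": 0,"z": -10,"spin": 0},{"x": 0,"y": 0,"z": -10,"spin": 0},{"x": 0,"y": 0,"z": -10,"spin": 0},{"x": 0,"y": 0,"z": -10,"spin": 0},{"x": 0,"y": 0,"z": -10,"spin": 0},{"x": 0,"y": 0,"z": -5,"spin": 0},{"x": 0,"y": 0,"z": 0,"spin": 0},{"x": 0,"y": 0,"z": 0,"spin": 0}]' --grip 40

```text
time_s: 44.15
position: [0.5702, 0.0481, 0.0612]
tcp_rot: [[0.995, 0.082, 0.055], [-0.052, -0.034, 0.998], [0.084, -0.996, -0.029]]
force: [-0.2, 0.4, -0.2]
opening: 0.466
```

```bash
python3 look.py s31 '{"side":(260,160,380,290)}'
```

```text
44.2 [0.5703 0.0481 0.0613] [ 0.084 -0.996 -0.029] a -0.052 open 39.7 [-0.6 -0.1 -0.1]
```

View pics/s31.png

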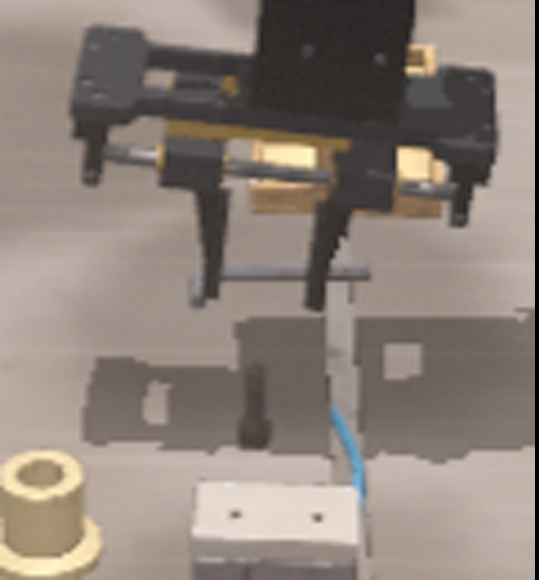

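Emit:
apply_moves --steps '[{"x": 4,"y": 5,"z": 0,"spin": 0},{"x": 0,"y": 0,"z": -8,"spin": 0},{"x": 0,"y": 0,"z": -8,"spin": 0},{"x": 0,"y": 0,"z": -8,"spin": 0},{"x": 0,"y": 0,"z": 0,"spin": 0},{"x": 0,"y": 0,"z": 0,"spin": 0}]' --grip 40

```text
time_s: 44.8
position: [0.5757, 0.0538, 0.0364]
tcp_rot: [[0.995, 0.085, 0.054], [-0.052, -0.034, 0.998], [0.087, -0.996, -0.029]]
force: [0.3, 0.4, 0.5]
opening: 0.456
```

```bash
python3 look.py s32 '{"side":(260,160,380,290)}'
```

```text
44.85 [0.5755 0.0538 0.0364] [ 0.087 -0.996 -0.029] a -0.052 open 39.8 [0.1 0.7 0.5]
```

View pics/s32.png

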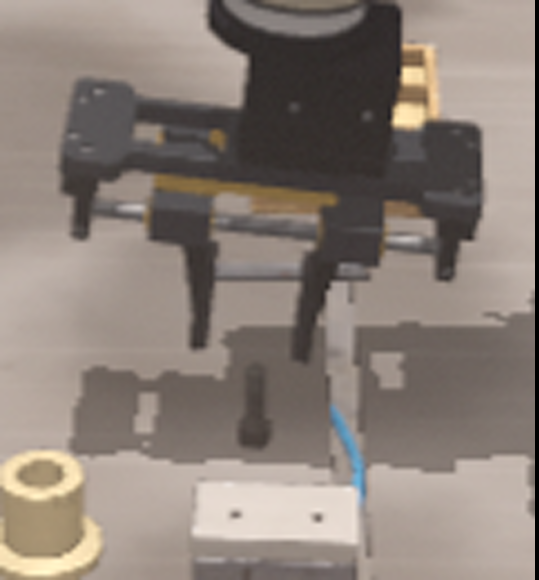

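Emit:
apply_moves --steps '[{"x": -1,"y": 0,"z": -8,"spin": 0},{"x": 0,"y": 0,"z": -8,"spin": 0},{"x": 0,"y": 0,"z": -8,"spin": 0},{"x": 0,"y": 0,"z": -5,"spin": 0},{"x": 0,"y": 0,"z": -2,"spin": 0},{"x": 0,"y": 0,"z": 0,"spin": 0},{"x": 0,"y": 0,"z": 0,"spin": 0}]' --grip 40

```text
time_s: 45.55
position: [0.5743, 0.0536, 0.0024]
tcp_rot: [[0.995, 0.085, 0.055], [-0.052, -0.034, 0.998], [0.086, -0.996, -0.029]]
force: [0.4, -0.2, -0.4]
opening: 0.461
```

```bash
python3 look.py s33 '{"side":(260,160,380,290)}'
```

```text
45.6 [0.5743 0.0535 0.0024] [ 0.087 -0.996 -0.029] a -0.052 open 39.6 [-0.4  0.3  0.4]
```

View pics/s33.png

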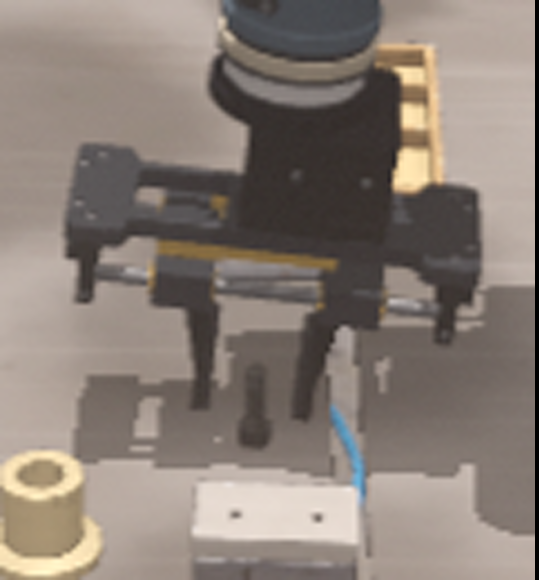

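Emit:
apply_moves --steps '[{"x": 0,"y": 0,"z": 0,"spin": 0},{"x": 0,"y": 0,"z": 0,"spin": 0},{"x": 0,"y": 0,"z": 0,"spin": 0},{"x": 0,"y": 0,"z": 0,"spin": 0},{"x": 0,"y": 0,"z": 0,"spin": 0},{"x": 0,"y": 0,"z": 0,"spin": 0},{"x": 0,"y": 0,"z": 0,"spin": 0}]' --grip 0

```text
time_s: 46.3
position: [0.5744, 0.0536, 0.0038]
tcp_rot: [[0.995, 0.086, 0.055], [-0.052, -0.034, 0.998], [0.087, -0.996, -0.029]]
force: [-0.2, -0.3, -0.1]
opening: 0.103
```

Emit:
apply_moves --steps '[{"x": 0,"y": 0,"z": 6,"spin": 0},{"x": 0,"y": 0,"z": 12,"spin": 0},{"x": 0,"y": 0,"z": 15,"spin": 0},{"x": 0,"y": 0,"z": 15,"spin": 0},{"x": 0,"y": 0,"z": 15,"spin": 0},{"x": 0,"y": 0,"z": 15,"spin": 0},{"x": 0,"y": 0,"z": 10,"spin": 0},{"x": 0,"y": 0,"z": 6,"spin": 0},{"x": 0,"y": 0,"z": 0,"spin": 0},{"x": 0,"y": 0,"z": 0,"spin": 0}]' --grip 0

```text
time_s: 47.3
position: [0.5753, 0.0536, 0.1066]
tcp_rot: [[0.994, 0.09, 0.055], [-0.052, -0.034, 0.998], [0.092, -0.995, -0.029]]
force: [-0.5, 0.6, -0.0]
opening: 0.105
```

```bash
python3 look.py s34 '{"side":(260,130,380,280)}'
```

```text
47.35 [0.5753 0.0536 0.1064] [ 0.092 -0.995 -0.029] a -0.052 open 9.0 [-0.1 -0.6 -0.7]
```

View pics/s34.png

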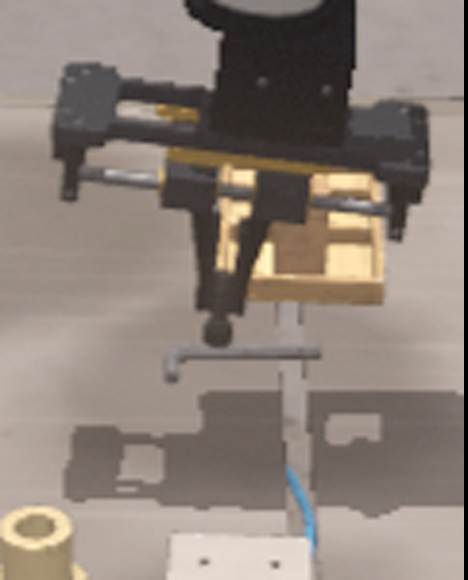

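Emit:
apply_moves --steps '[{"x": -3,"y": 12,"z": 0,"spin": 0},{"x": -5,"y": 22,"z": 0,"spin": 0},{"x": -5,"y": 22,"z": 0,"spin": 0},{"x": -5,"y": 22,"z": 0,"spin": 0},{"x": -5,"y": 22,"z": 0,"spin": 0},{"x": -5,"y": 22,"z": 0,"spin": 0},{"x": -5,"y": 22,"z": 0,"spin": 0},{"x": -5,"y": 22,"z": 0,"spin": 0},{"x": -5,"y": 22,"z": 0,"spin": 0},{"x": -5,"y": 22,"z": 0,"spin": 0},{"x": -4,"y": 20,"z": 0,"spin": 0},{"x": -2,"y": 10,"z": 0,"spin": 0}]' --grip 0

```text
time_s: 48.55
position: [0.5076, 0.3078, 0.0963]
tcp_rot: [[0.996, 0.069, 0.057], [-0.054, -0.036, 0.998], [0.071, -0.997, -0.032]]
force: [0.9, -0.9, -0.4]
opening: 0.101
```

Emit:
apply_moves --steps '[{"x": 0,"y": 0,"z": 0,"spin": 0},{"x": 0,"y": 0,"z": 0,"spin": 0},{"x": 0,"y": 0,"z": 0,"spin": 0}]' --grip 0

```text
time_s: 48.85
position: [0.5057, 0.3084, 0.0949]
tcp_rot: [[0.996, 0.066, 0.054], [-0.051, -0.037, 0.998], [0.068, -0.997, -0.034]]
force: [0.7, -1.1, -0.4]
opening: 0.103
```

```bash
python3 look.py s35 '{"side":(270,210,420,390),"top":(130,190,250,320)}'
```

```text
48.95 [0.5059 0.3081 0.095 ] [ 0.068 -0.997 -0.034] a -0.052 open 8.7 [-0.3  0.4  0. ]
```

View pics/s35.png

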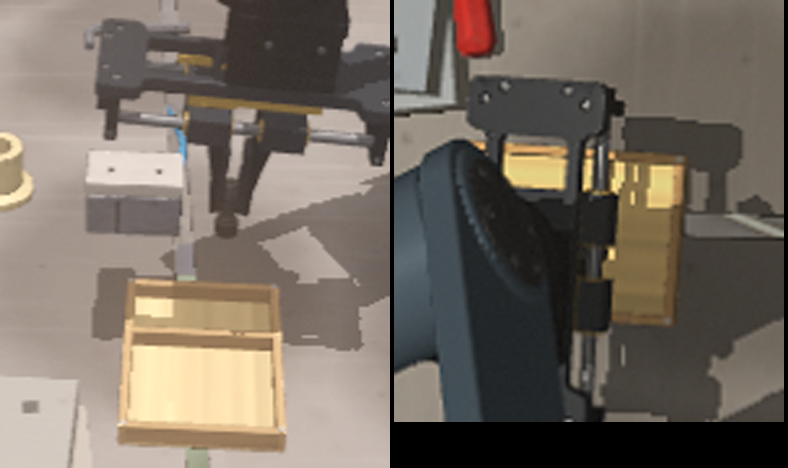

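Emit:
apply_moves --steps '[{"x": 7,"y": -4,"z": 0,"spin": 0},{"x": 7,"y": -4,"z": 0,"spin": 0},{"x": 0,"y": 0,"z": -6,"spin": 0},{"x": 0,"y": 0,"z": -10,"spin": 0},{"x": 0,"y": 0,"z": -10,"spin": 0},{"x": 0,"y": 0,"z": -10,"spin": 0},{"x": 0,"y": 0,"z": -5,"spin": 0},{"x": 0,"y": 0,"z": 0,"spin": 0},{"x": 0,"y": 0,"z": 0,"spin": 0}]' --grip 0

```text
time_s: 49.85
position: [0.5214, 0.2967, 0.0491]
tcp_rot: [[0.996, 0.064, 0.058], [-0.056, -0.039, 0.998], [0.066, -0.997, -0.035]]
force: [0.2, -0.6, 0.4]
opening: 0.102
```

```bash
python3 look.py s36 '{"side":(270,210,420,390),"top":(130,190,250,320)}'
```

```text
49.95 [0.5216 0.2968 0.0495] [ 0.067 -0.997 -0.035] a -0.056 open 8.6 [-0.7 -0.4 -0.1]
```

View pics/s36.png

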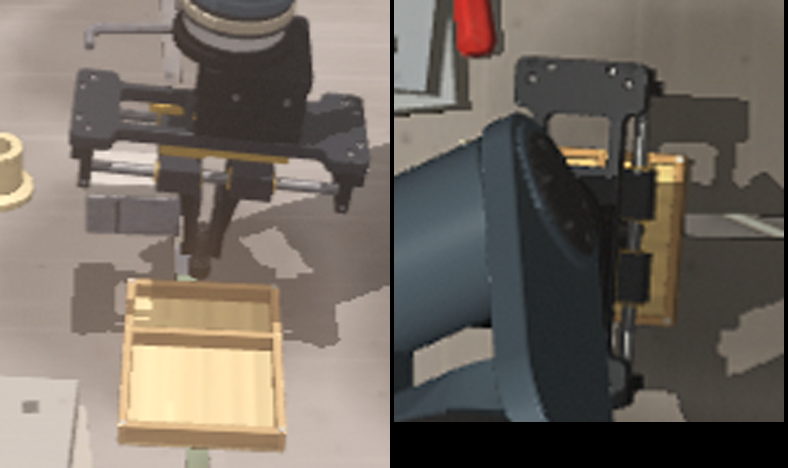

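Emit:
apply_moves --steps '[{"x": -1,"y": 4,"z": 0,"spin": 0},{"x": 0,"y": 0,"z": -8,"spin": 0},{"x": 0,"y": 0,"z": -8,"spin": 0},{"x": 0,"y": 0,"z": -8,"spin": 0},{"x": 0,"y": 0,"z": -7,"spin": 0},{"x": 0,"y": 0,"z": -4,"spin": 0},{"x": 0,"y": 0,"z": 0,"spin": 0},{"x": 0,"y": 0,"z": 0,"spin": 0}]' --grip 0

```text
time_s: 50.75
position: [0.5208, 0.3015, 0.0118]
tcp_rot: [[0.996, 0.066, 0.058], [-0.056, -0.038, 0.998], [0.068, -0.997, -0.034]]
force: [0.2, 0.0, -0.3]
opening: 0.101
```

```bash
python3 look.py s37 '{"side":(290,240,400,390)}'
```

```text
50.8 [0.5208 0.3015 0.0119] [ 0.068 -0.997 -0.034] a -0.056 open 9.5 [ 0.1 -1.  -0.2]
```

View pics/s37.png

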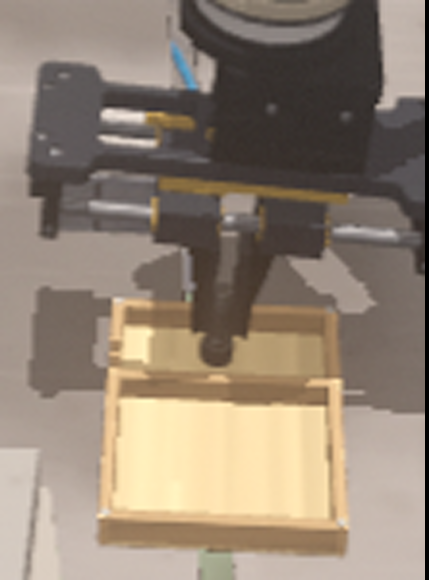

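Emit:
apply_moves --steps '[{"x": 0,"y": 0,"z": -2,"spin": 0},{"x": 0,"y": 0,"z": -1,"spin": 0},{"x": 0,"y": 0,"z": 0,"spin": 0}]' --grip 0

```text
time_s: 51.1
position: [0.5214, 0.3017, 0.0094]
tcp_rot: [[0.996, 0.067, 0.058], [-0.056, -0.037, 0.998], [0.069, -0.997, -0.033]]
force: [0.9, 0.2, -0.2]
opening: 0.101
```

Emit:
apply_moves --steps '[{"x": 0,"y": 0,"z": 0,"spin": 0},{"x": 0,"y": 0,"z": 0,"spin": 0},{"x": 0,"y": 0,"z": 0,"spin": 0},{"x": 0,"y": 0,"z": 0,"spin": 0},{"x": 0,"y": 0,"z": 8,"spin": 0},{"x": 0,"y": 0,"z": 15,"spin": 0},{"x": 0,"y": 0,"z": 20,"spin": 0},{"x": 0,"y": 0,"z": 20,"spin": 0},{"x": 0,"y": 0,"z": 20,"spin": 0},{"x": 0,"y": 0,"z": 10,"spin": 0},{"x": 0,"y": 0,"z": 0,"spin": 0},{"x": 0,"y": 0,"z": 0,"spin": 0}]' --grip 40

```text
time_s: 52.3
position: [0.5212, 0.3016, 0.1088]
tcp_rot: [[0.996, 0.069, 0.058], [-0.055, -0.037, 0.998], [0.071, -0.997, -0.033]]
force: [-1.0, 0.7, -0.2]
opening: 0.46
```

```bash
python3 look.py s38 '{"side":(270,210,420,390),"top":(130,190,250,320)}'
```

```text
52.4 [0.5209 0.3015 0.1082] [ 0.07  -0.997 -0.033] a -0.056 open 40.1 [-0.7 -0.   0.2]
```

View pics/s38.png

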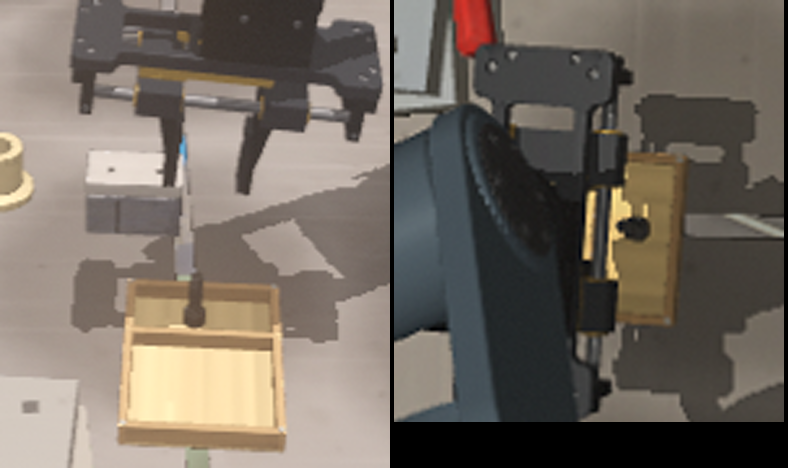

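Emit:
apply_moves --steps '[{"x": 7,"y": -7,"z": 0,"spin": 0.05},{"x": 13,"y": -14,"z": 0,"spin": 0.06},{"x": 13,"y": -14,"z": 0,"spin": 0.06},{"x": 13,"y": -14,"z": 0,"spin": 0.06},{"x": 13,"y": -14,"z": 0,"spin": 0.06},{"x": 13,"y": -14,"z": 0,"spin": 0.06},{"x": 13,"y": -14,"z": 0,"spin": 0.06},{"x": 13,"y": -14,"z": 0,"spin": 0.06},{"x": 13,"y": -14,"z": 0,"spin": 0.06},{"x": 13,"y": -14,"z": 0,"spin": 0.06},{"x": 10,"y": -10,"z": 0,"spin": 0.06},{"x": 5,"y": -5,"z": 0,"spin": 0}]' --grip 87

```text
time_s: 53.6
position: [0.654, 0.1463, 0.0912]
tcp_rot: [[0.811, 0.05, -0.583], [0.583, 0.0, 0.812], [0.041, -0.999, -0.029]]
force: [0.3, 0.3, 0.2]
opening: 0.999
```

Emit:
apply_moves --steps '[{"x": 0,"y": 0,"z": 0,"spin": 0},{"x": 0,"y": 0,"z": 0,"spin": 0},{"x": 0,"y": 0,"z": 0,"spin": 0}]' --grip 87

```text
time_s: 53.9
position: [0.6523, 0.1462, 0.0887]
tcp_rot: [[0.814, 0.045, -0.58], [0.58, 0.0, 0.814], [0.037, -0.999, -0.026]]
force: [0.1, -0.2, -0.6]
opening: 1.0
```

```bash
python3 look.py s39 '{"side":(200,130,350,330),"top":(200,90,340,260)}'
```

```text
54.0 [0.6523 0.1464 0.089 ] [ 0.037 -0.999 -0.026] a 0.62 open 87.2 [-0.2 -0.2  0.3]
```

View pics/s39.png

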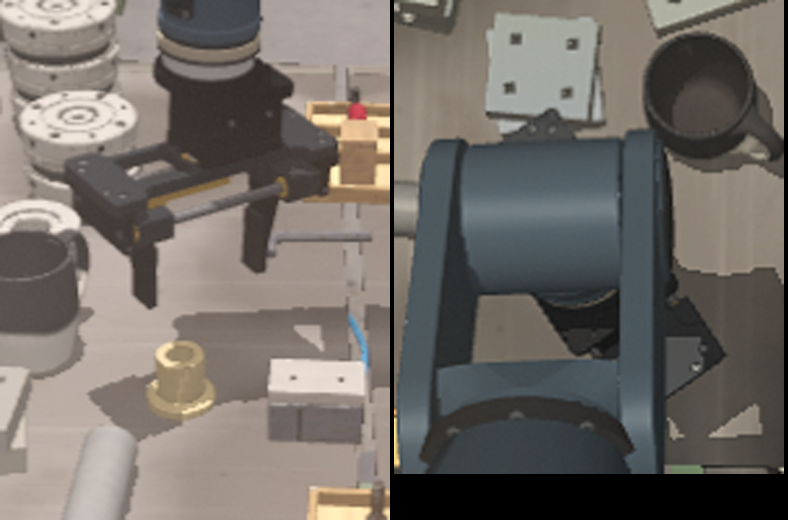

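Emit:
apply_moves --steps '[{"x": 6,"y": 0,"z": 0,"spin": 0},{"x": 6,"y": 0,"z": 0,"spin": 0},{"x": 4,"y": 0,"z": -5,"spin": 0},{"x": 0,"y": 0,"z": -8,"spin": 0},{"x": 0,"y": 0,"z": -8,"spin": 0},{"x": 0,"y": 0,"z": -5,"spin": 0},{"x": 0,"y": 0,"z": 0,"spin": 0},{"x": 0,"y": 0,"z": 0,"spin": 0}]' --grip 87

```text
time_s: 54.8
position: [0.6686, 0.1478, 0.0601]
tcp_rot: [[0.812, 0.044, -0.581], [0.582, 0.0, 0.813], [0.036, -0.999, -0.026]]
force: [0.3, -0.1, -0.3]
opening: 0.999
```

```bash
python3 look.py s40 '{"side":(200,150,320,310)}'
```

```text
54.85 [0.6685 0.1478 0.0601] [ 0.036 -0.999 -0.025] a 0.622 open 86.9 [-0.5  0.3  0.5]
```

View pics/s40.png

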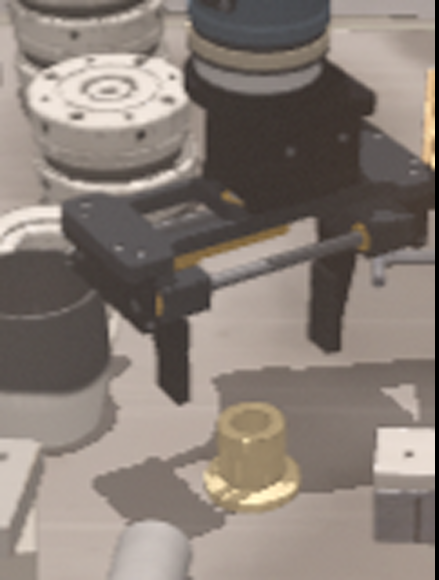

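Emit:
apply_moves --steps '[{"x": 0,"y": 0,"z": -6,"spin": 0},{"x": 0,"y": 0,"z": -9,"spin": 0},{"x": 0,"y": 0,"z": -9,"spin": 0},{"x": 0,"y": 0,"z": -9,"spin": 0},{"x": 0,"y": 0,"z": -9,"spin": 0},{"x": 0,"y": 0,"z": -8,"spin": 0},{"x": 0,"y": 0,"z": -4,"spin": 0},{"x": 0,"y": 0,"z": 0,"spin": 0},{"x": 0,"y": 0,"z": 0,"spin": 0}]' --grip 87

```text
time_s: 55.75
position: [0.668, 0.1478, 0.0007]
tcp_rot: [[0.813, 0.043, -0.581], [0.582, 0.0, 0.813], [0.035, -0.999, -0.025]]
force: [-0.7, -0.6, 0.5]
opening: 1.002
```

```bash
python3 look.py s41 '{"side":(200,150,320,310)}'
```

```text
55.8 [0.668  0.1478 0.0008] [ 0.035 -0.999 -0.025] a 0.621 open 87.1 [-0.2  0.3 -0.2]
```

View pics/s41.png

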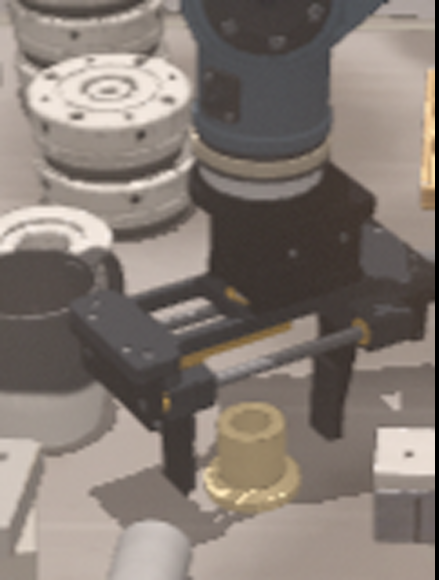

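Fingers straddle the bush evenly; close.

Emit:
apply_moves --steps '[{"x": 0,"y": 0,"z": 0,"spin": 0},{"x": 0,"y": 0,"z": 0,"spin": 0},{"x": 0,"y": 0,"z": 0,"spin": 0},{"x": 0,"y": 0,"z": 0,"spin": 0},{"x": 0,"y": 0,"z": 0,"spin": 0},{"x": 0,"y": 0,"z": 0,"spin": 0},{"x": 0,"y": 0,"z": 0,"spin": 0},{"x": 0,"y": 0,"z": 0,"spin": 0}]' --grip 0

```text
time_s: 56.6
position: [0.6691, 0.1478, 0.0026]
tcp_rot: [[0.812, 0.046, -0.581], [0.582, 0.0, 0.813], [0.038, -0.999, -0.027]]
force: [0.6, -0.2, 0.2]
opening: 0.502
```

```bash
python3 look.py s42 '{"side":(200,150,320,310)}'
```

```text
56.65 [0.6691 0.1478 0.0027] [ 0.038 -0.999 -0.027] a 0.622 open 43.4 [-0.   0.2  0.2]
```

View pics/s42.png

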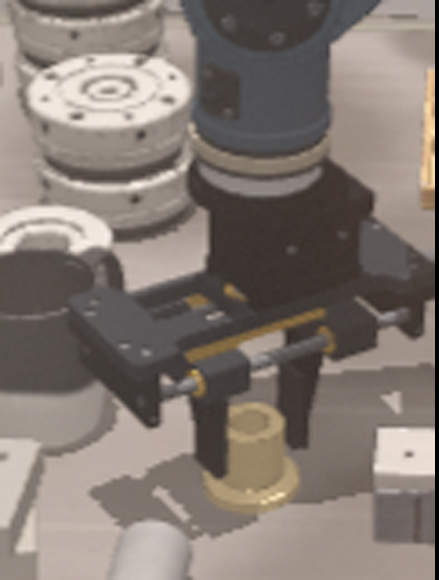

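Emit:
apply_moves --steps '[{"x": 0,"y": 0,"z": 4,"spin": 0},{"x": 0,"y": 0,"z": 6,"spin": 0},{"x": 0,"y": 0,"z": 8,"spin": 0},{"x": 0,"y": 0,"z": 0,"spin": 0},{"x": 0,"y": 0,"z": 0,"spin": 0}]' --grip 0

```text
time_s: 57.15
position: [0.6679, 0.1478, 0.0212]
tcp_rot: [[0.812, 0.044, -0.581], [0.582, 0.0, 0.813], [0.036, -0.999, -0.025]]
force: [-0.2, -0.4, -2.6]
opening: 0.499
```

```bash
python3 look.py s43 '{"side":(200,150,320,310)}'
```

```text
57.2 [0.6681 0.1478 0.0213] [ 0.036 -0.999 -0.026] a 0.622 open 43.1 [ 0.8  0.1 -1.8]
```

View pics/s43.png

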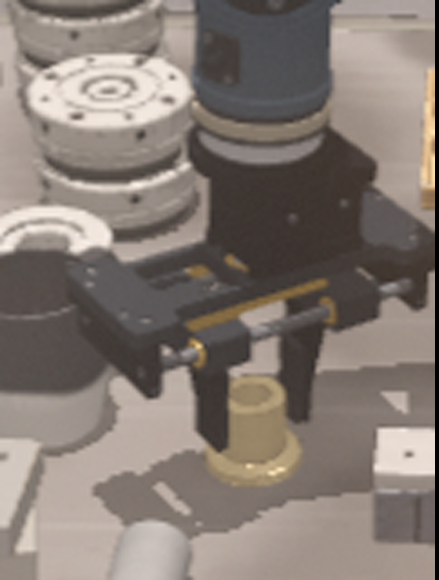

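Emit:
apply_moves --steps '[{"x": 0,"y": 0,"z": 8,"spin": 0},{"x": 0,"y": 0,"z": 12,"spin": 0},{"x": 0,"y": 0,"z": 14,"spin": 0},{"x": 0,"y": 0,"z": 14,"spin": 0},{"x": 0,"y": 0,"z": 14,"spin": 0},{"x": 0,"y": 0,"z": 14,"spin": 0},{"x": 0,"y": 0,"z": 8,"spin": 0},{"x": 0,"y": 0,"z": 0,"spin": 0},{"x": -3,"y": 4,"z": 0,"spin": 0},{"x": -6,"y": 9,"z": 0,"spin": 0},{"x": -9,"y": 14,"z": 0,"spin": 0},{"x": -9,"y": 14,"z": 0,"spin": 0}]' --grip 0

```text
time_s: 58.4
position: [0.6396, 0.1899, 0.1135]
tcp_rot: [[0.814, 0.045, -0.579], [0.579, 0.0, 0.815], [0.037, -0.999, -0.026]]
force: [0.1, -0.3, -2.4]
opening: 0.498
```

Emit:
apply_moves --steps '[{"x": -9,"y": 14,"z": 0,"spin": 0},{"x": -9,"y": 14,"z": 0,"spin": 0},{"x": -9,"y": 14,"z": 0,"spin": 0},{"x": -9,"y": 14,"z": 0,"spin": 0},{"x": -9,"y": 14,"z": 0,"spin": 0},{"x": -9,"y": 14,"z": 0,"spin": 0},{"x": -9,"y": 14,"z": 0,"spin": 0},{"x": -9,"y": 14,"z": 0,"spin": 0},{"x": -9,"y": 14,"z": 0,"spin": 0},{"x": -6,"y": 9,"z": 0,"spin": 0},{"x": 0,"y": 0,"z": 0,"spin": 0},{"x": 0,"y": 0,"z": 0,"spin": 0}]' --grip 0

```text
time_s: 59.6
position: [0.5399, 0.342, 0.1123]
tcp_rot: [[0.81, 0.042, -0.585], [0.585, 0.001, 0.811], [0.034, -0.999, -0.024]]
force: [-0.6, 0.2, -1.9]
opening: 0.496
```

```bash
python3 look.py s44 '{"side":(250,190,420,390),"top":(130,190,250,320)}'
```

```text
59.7 [0.5401 0.3415 0.1123] [ 0.034 -0.999 -0.024] a 0.625 open 43.4 [-0.4 -0.2 -2.4]
```

View pics/s44.png

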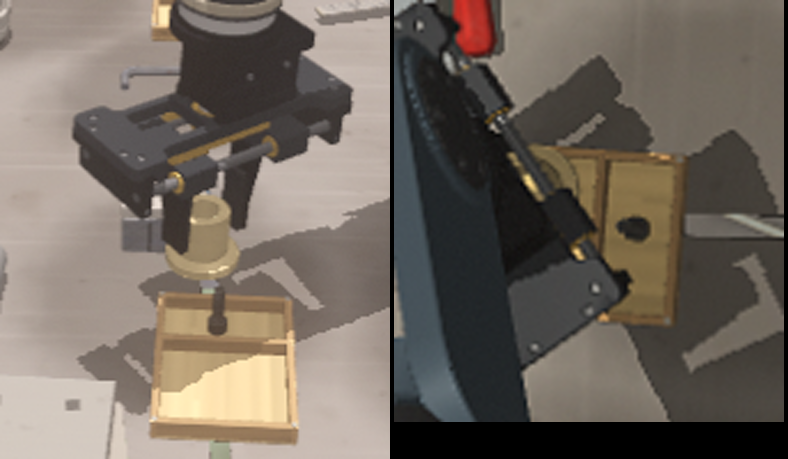

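Emit:
apply_moves --steps '[{"x": -4,"y": 6,"z": 0,"spin": 0},{"x": -5,"y": 9,"z": 0,"spin": 0},{"x": -5,"y": 9,"z": 0,"spin": 0},{"x": -4,"y": 6,"z": 0,"spin": 0},{"x": 0,"y": 0,"z": 0,"spin": 0},{"x": 0,"y": 0,"z": -5,"spin": 0},{"x": 0,"y": 0,"z": -10,"spin": 0},{"x": 0,"y": 0,"z": -10,"spin": 0},{"x": 0,"y": 0,"z": -10,"spin": 0},{"x": 0,"y": 0,"z": -5,"spin": 0},{"x": 0,"y": 0,"z": 0,"spin": 0},{"x": 0,"y": 0,"z": 0,"spin": 0}]' --grip 0

```text
time_s: 60.9
position: [0.5213, 0.3714, 0.0669]
tcp_rot: [[0.813, 0.039, -0.581], [0.581, -0.001, 0.814], [0.031, -0.999, -0.024]]
force: [0.7, 0.1, -1.8]
opening: 0.497
```

```bash
python3 look.py s45 '{"side":(270,210,420,390),"top":(130,190,250,320)}'
```

```text
61.0 [0.5214 0.3715 0.0674] [ 0.032 -0.999 -0.024] a 0.621 open 43.3 [-0.2 -0.4 -1. ]
```

View pics/s45.png

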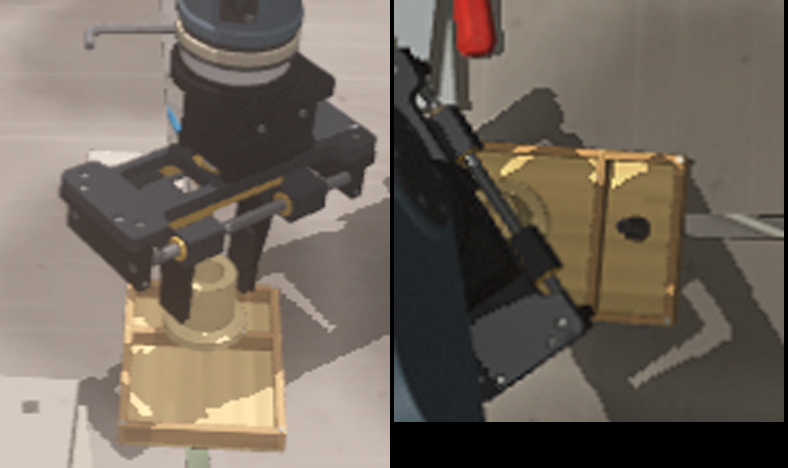

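Emit:
apply_moves --steps '[{"x": 0,"y": 0,"z": -6,"spin": 0},{"x": 0,"y": 0,"z": -9,"spin": 0},{"x": 0,"y": 0,"z": -9,"spin": 0},{"x": 0,"y": 0,"z": -9,"spin": 0},{"x": 0,"y": 0,"z": -9,"spin": 0},{"x": 0,"y": 0,"z": -6,"spin": 0},{"x": 0,"y": 0,"z": -4,"spin": 0},{"x": 0,"y": 0,"z": 0,"spin": 0},{"x": 0,"y": 0,"z": 0,"spin": 0}]' --grip 0

```text
time_s: 61.9
position: [0.5217, 0.3718, 0.0109]
tcp_rot: [[0.813, 0.041, -0.581], [0.582, -0.0, 0.814], [0.033, -0.999, -0.024]]
force: [0.4, 0.2, -1.6]
opening: 0.494
```

```bash
python3 look.py s46 '{"side":(270,230,400,390)}'
```

```text
61.95 [0.5217 0.3717 0.0109] [ 0.033 -0.999 -0.024] a 0.621 open 43.2 [-0.1 -0.  -2.9]
```

View pics/s46.png

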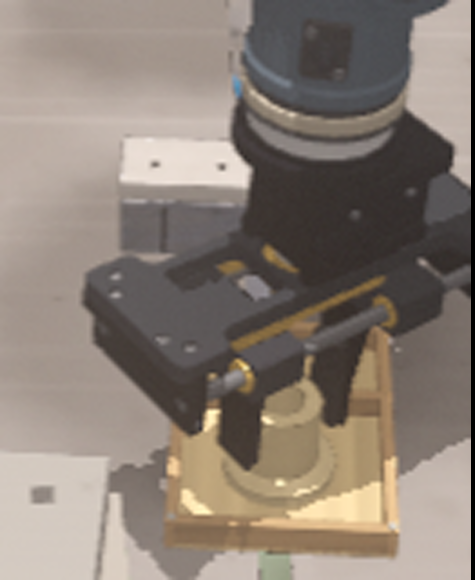

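Emit:
apply_moves --steps '[{"x": 0,"y": 0,"z": -2,"spin": 0},{"x": 0,"y": 0,"z": -1,"spin": 0},{"x": 0,"y": 0,"z": 0,"spin": 0}]' --grip 0

```text
time_s: 62.25
position: [0.5225, 0.3722, 0.0089]
tcp_rot: [[0.813, 0.043, -0.581], [0.581, 0.001, 0.814], [0.035, -0.999, -0.024]]
force: [0.3, -1.3, -1.8]
opening: 0.502
```

Emit:
apply_moves --steps '[{"x": 0,"y": 0,"z": 0,"spin": 0},{"x": 0,"y": 0,"z": 0,"spin": 0},{"x": 0,"y": 0,"z": 0,"spin": 0},{"x": 0,"y": 0,"z": 0,"spin": 0},{"x": 0,"y": 0,"z": 0,"spin": 0},{"x": 0,"y": 0,"z": 8,"spin": 0},{"x": 0,"y": 0,"z": 12,"spin": 0},{"x": 0,"y": 0,"z": 15,"spin": 0},{"x": 0,"y": 0,"z": 20,"spin": 0},{"x": 0,"y": 0,"z": 20,"spin": 0},{"x": 0,"y": 0,"z": 20,"spin": 0},{"x": 0,"y": 0,"z": 10,"spin": 0}]' --grip 66

```text
time_s: 63.45
position: [0.5241, 0.373, 0.1252]
tcp_rot: [[0.812, 0.049, -0.581], [0.582, 0.004, 0.814], [0.042, -0.999, -0.025]]
force: [0.9, 1.2, -1.2]
opening: 0.756
```

```bash
python3 look.py s47 '{"side":(270,210,420,390),"top":(130,190,250,320)}'
```

```text
63.55 [0.5245 0.3732 0.1249] [ 0.043 -0.999 -0.026] a 0.621 open 65.6 [0.4 0.5 0.2]
```

View pics/s47.png

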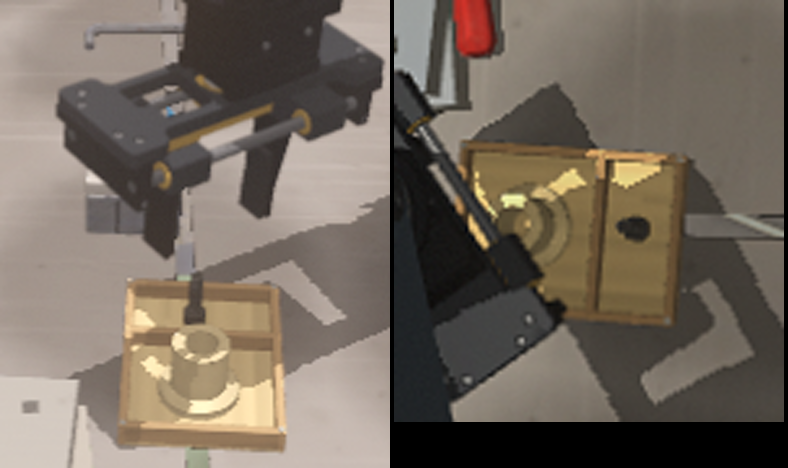

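Emit:
apply_moves --steps '[{"x": 0,"y": 0,"z": 25,"spin": 0},{"x": 0,"y": 0,"z": 25,"spin": 0},{"x": 0,"y": 0,"z": 25,"spin": 0},{"x": 0,"y": 20,"z": 25,"spin": 0},{"x": -20,"y": 20,"z": 10,"spin": 0},{"x": -20,"y": 20,"z": 10,"spin": 0},{"x": -20,"y": 20,"z": 0,"spin": 0},{"x": -20,"y": 20,"z": 0,"spin": 0},{"x": -20,"y": 20,"z": 0,"spin": 0},{"x": -10,"y": 10,"z": 0,"spin": 0},{"x": 0,"y": 0,"z": 0,"spin": 0},{"x": 0,"y": 0,"z": 0,"spin": 0}]' --grip 66

```text
time_s: 64.75
position: [0.4051, 0.5013, 0.2386]
tcp_rot: [[0.815, 0.032, -0.579], [0.579, -0.008, 0.815], [0.022, -0.999, -0.025]]
force: [1.2, -0.7, 0.5]
opening: 0.761
```

```bash
python3 - <<'E'
from h import *
imgs={n:imaging.capture(n) for n in("top","side")}
cv2.imwrite("pics/f_top.png",imgs["top"][:,:,::-1]); cv2.imwrite("pics/f_side.png",imgs["side"][:,:,::-1])
TR={"two":(.5197,.3457,-.052),"three":(.5164,-.2606,-.018)}
exp={"bush_mid":("two",.025),"chock_mid":("three",.053),"knob_mid":("three",-.011),"block_mid":None,"hex_key_mid":None}
o0=pickle.load(open("det.pkl","rb"))[1]
for k,v in exp.items():
    ms={}
    for n in ("top","side"):
        r=spotter.cut_out(k,n)
        print(k,n,[(round(d["score"],2),np.round(d["rect"])) for d in r][:3],"start",o0[k,n][0]["rect"] if v is None else "")
        if r: ms[n]=r[0]["mask"]
    if v:
        t=TR[v[0]]; x,y=t[0]-np.sin(t[2])*v[1],t[1]+np.cos(t[2])*v[1]
        for sub in (("top","side"),("top",),("side",)):
            mm={n:ms[n] for n in sub if n in ms}
            if mm:
                q,c=fit(k,mm,[x,y,0],z=.005,yaw=k!="bush_mid"); d=np.array(q[:2])-t[:2]; cc,s=np.cos(t[2]),np.sin(t[2])
                print("   ",sub,"tray xy",np.round([cc*d[0]+s*d[1],-s*d[0]+cc*d[1]],4),"yaw",round(q[2],2),"cost",round(c,3))
for n in ("top","side"):
    r=spotter.cut_out("screw_a_mid",n); print("screw",n,[(round(d["score"],2),np.round(d["rect"])) for d in r])
for nm,p in (("two",-.045),("three",-.064)):
    t=TR[nm]; x,y=t[0]-np.sin(t[2])*p,t[1]+np.cos(t[2])*p
    for n in ("top","side"): print(nm,n,"expected foot/top px",proj(n,[[x,y,.005],[x,y,.047]]).round(1).tolist())
print(read_state()["time_s"])
a=imgs["side"][155:400,250:420]; b=imgs["top"][180:320,130:540]
cv2.imwrite("pics/f1.png",cv2.resize(a,None,fx=2.3,fy=2.3,interpolation=2)[:,:,::-1]); cv2.imwrite("pics/f2.png",cv2.resize(b,None,fx=1.9,fy=1.9,interpolation=2)[:,:,::-1])
E
```

```text
bush_mid top [(0.84, array([157., 248.,  27.,  23.]))] start 
bush_mid side [(0.92, array([333., 333.,  28.,  39.]))] start 
    ('top', 'side') tray xy [0.0012 0.0272] yaw 0.0 cost 0.082
    ('top',) tray xy [0.003  0.0272] yaw 0.0 cost 0.088
    ('side',) tray xy [0.0016 0.0261] yaw 0.0 cost 0.06
chock_mid top [(0.76, array([441., 258.,  29.,  18.]))] start 
chock_mid side [(0.58, array([332., 177.,  16.,  25.]))] start 
    ('top', 'side') tray xy [0.0008 0.0528] yaw -0.03 cost 0.113
    ('top',) tray xy [0.0011 0.0543] yaw 0.04 cost 0.056
    ('side',) tray xy [0.0004 0.0415] yaw -0.04 cost 0.141
knob_mid top [(0.74, array([470., 266.,  28.,   8.]))] start 
knob_mid side [] start 
    ('top', 'side') tray xy [ 0.002  -0.0095] yaw 0.02 cost 0.205
    ('top',) tray xy [ 0.002  -0.0095] yaw 0.02 cost 0.205
block_mid top [(0.55, array([252., 221.,  22.,  44.]))] start [249.4, 222.4, 22.9, 40.8]
block_mid side [(0.58, array([302., 268.,  39.,  31.]))] start [301.0, 269.4, 41.3, 32.4]
hex_key_mid top [(0.72, array([384., 225.,  17.,  45.]))] start [384.2, 221.4, 19.7, 48.2]
hex_key_mid side [(0.52, array([343., 315.,   6.,  21.])), (0.44, array([299., 219.,  43.,   9.])), (0.31, array([300., 268.,  41.,  32.]))] start [302.4, 221.1, 41.1, 6.1]
screw top [(0.67, array([147., 233.,  73.,  58.])), (0.45, array([505., 264.,   8.,   6.]))]
screw side [(0.74, array([317., 166.,  42.,  41.]))]
two top expected foot/top px [[205.1, 263.4], [200.6, 262.7]]
two side expected foot/top px [[346.4, 332.4], [347.4, 314.8]]
three top expected foot/top px [[507.5, 268.8], [513.6, 268.2]]
three side expected foot/top px [[336.0, 177.2], [336.6, 163.1]]
65.45
```

View pics/f1.png

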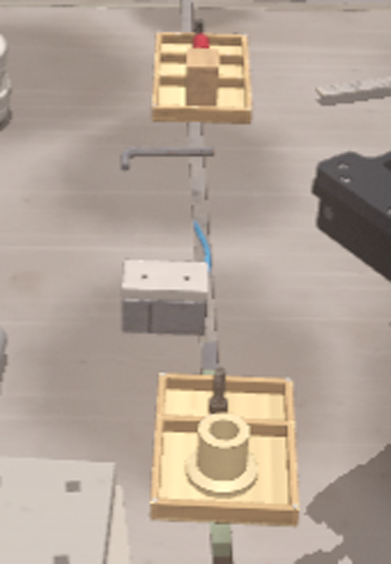

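View pics/f2.png

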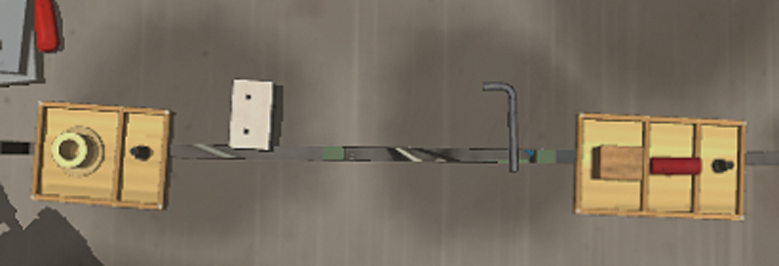

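```bash
python3 -c "
from rig import job,read_state
print(read_state()['time_s']); print(job.hand_in())"
```

```text
65.45
the job is handed in; nothing more can be done
None
```

Both kits are made up, and I handed the job in at 65.5 s of the 109 s allowed. It reported no verdict. The brass bush and a cap screw are in the two-pocket tray. The wooden chock, the T-knob and the other cap screw are in the three-pocket tray.

**Placement:** in the last pictures every part stands upright in its pocket.

| Part | Fitted y along the row (mm) | Pocket middle (mm) |
|---|---|---|
| Bush | about +27 | +25 |
| Chock | about +53 to +54 | +53 |
| Knob | about −9.5 | −11 |

I checked the two screws by pixel position only. Both are where the pocket middles project, within a few pixels.

**Bystanders:** the steel block and the hexagon key show within a few pixels of where they started.

**Checks that failed or disagreed:**
- **Chock:** a fit from the side picture alone put it at +41.5 mm, still inside the limits. The tray parts were small in that view and the fit was poor, so I relied on the top view.
- **Detector:** in the last look it did not find the knob in the side picture. For the screws it mostly returned the trays.
- **Fingertips:** they sat about 14–17 mm above the reported tool point, not 8 mm below it as stated. I set grip heights from the pictures instead.
- **Tool tilt:** fast moves tilted the tool by up to about 0.14 rad. I worked most of that out between parts and moved more slowly for the last two.

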